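Set up freshly coated brackets on the drying rail and start the recorder

ROBOT

A 6-joint arm with a two-finger parallel gripper is mounted at the origin on the work surface. World frame = base frame: x ahead of the robot, y to its left, z up, the work surface at z = 0. Lengths are in m, angles in rad, forces in N, time in s.
With the tool pointing down it reaches from about 0.3 to 0.875 m from the base axis. Payload 4.2 kg.
Tool frame: the origin (TCP) lies midway between the tips of the shut fingers; the grasp point (between the pads) lies 19 mm behind it; z points along the fingers, y is the direction in which the jaws open and shut (so a half turn about z gives the same grasp; the last joint's range is limited). The gripper opens to 85 mm and grips with 20 to 120 N. Pads are 22 mm wide; open, the fingers measure 114 mm over their backs; the gripper's body (76 mm by 85 mm) begins 54 mm behind the grasp point. The pads swing forward as they close: fully open they stand 13 mm farther back than shut.
Start: joints at [-1.289, 0.32, 1.565, -0, 1.257, -0.02], TCP at [0.171, -0.549, 0.231] pointing down, gripper open.
Joint ranges: [-3.11, 3.11], [-0.84, 2.01], [0.21, 2.61], [-1.34, 4.49], [0.05, 2.63], [-2.56, 2.56]. Speed limits (rad/s): [2.57, 2.57, 3.14, 3.14, 3.14, 3.14].

INTERFACE

Orientations are given as a unit quaternion [x, y, z, w].
In Python, from workcell import robot, cams, order, spotter gives the robot as it stands.
- The arm moves only by the tool arm_command, never from a script. Its argument "steps" is one flat list of numbers, 4 for each row, row after row: the shift along the world's x, y, z in mm, then the turn about the world's z in degrees. A call has 1 to 10 rows; each row shifts and turns the commanded pose from where the row before left it; what a row does not reach is not made up. A row lasts 1/8 s, in which the tool goes at most 62.5 mm and 10.7 degrees, less where a joint would pass 70% of its speed; a pose out of reach is approached as far as the arm can. A call is refused whole if a number of a shift passes 62.5 or a number of a turn 10.7, either way. A call with a gripper value outside its range is refused whole. "fingers" is the closure in counts, from 0 (fully open) to 255 (shut), set as the call begins (left out, the last holds). The fingers move at their own pace and stop on an object; "newtons" is the grip in N (left out, the last holds). Time passes only in rows, so rows that do not move let the fingers close. It gives the time, the measured TCP pose, the force and the opening at its end, in the units of the state.
- robot.observe(): the state, without advancing time (a new reading comes with each control period).
- cams.get_image(name): name is "side" or "top" or "wrist"; returns a dict with "img" (480x640x3 uint8, blue, green, red), "intrinsics" (3x3 intrinsics, pixels), "distortion" ([k1, k2, p1, p2, k3] as OpenCV has them; the pictures are not rectified), "T" (4x4, takes a point from camera to world coordinates); the wrist camera has in their place "T_tool_cam" (4x4, takes a point from camera to tool coordinates, whose origin is the TCP and whose axes are the flange's). Camera axes: x right, y down, z forward; pixel columns grow to the right and rows downward; lengths in m; the calibration is good to about 2 mm. A picture is of the moment at which its call begins: read the wrist's pose just before it. There is no depth.
- order.job_done(): hands the job in, once; it reports no verdict.
Trained networks look in the newest picture that a camera, given by its name, has taken for a name from the list of things; names that differ only in an ending like _2 or _b are one class to them, and where a whole thing is asked for, a point or a joint stands for the part that bears it (a point fixed in the world has none). Each returns a list of dicts, best first, with "confidence" (0 to 1); they miss things now and then, are a little off and sometimes report something else, mostly with a low value. They report only what shows in the picture. A call takes as long as a camera call. They do not tell look-alikes from the thing itself.
- spotter.look_for(camera, label): "point" ([column, row] in pixels, amid what is visible of it).
- spotter.silhouettes(camera, label): "pixels" (480x640 bool, what is visible of it) and "point" ([column, row] in pixels, amid what is visible of it).
The state is a dict: "time_s": time; "joint_positions": joint angles; "joint_vel": joint speeds; "joint_efforts": joint torques, N m; "position": TCP position; "orientation": TCP orientation; "force": force on the tool from outside, world axes, zero at the start; "torque": the same for the moment, N m; "finger_gap": finger opening in m.
Only numpy, scipy, OpenCV 4.12 (cv2) and the standard library are available. Lean on these libraries where they do the work, as an engineer would, in place of code of your own. Each camera call takes 0.05 s, during which the arm holds its last target. There are 200 camera calls.

TASK

Get the drying test going: hang every bracket from the rack on the rail, one to a peg, each by the hole that makes it hang level; stand the white sensor upright on the middle of the round pad; and tilt the recorder's display up to 60 degrees, in line with its yellow rods. When all that is ready, press the green start button fully down, and leave everything in place; do not disturb the bottle, flask and dish.

Things in the scene. Friction and masses are not known exactly. Their poses are not given: they have to be found in the camera images.
- red_bracket: Red flat plate, 8 thick (mm), evenly solid, 190 g. Origin: bottom edge, under the head's middle, mid thickness. z up, y across. Head 68 wide, z 70-130, centred y=0; neck 30 wide, z 40-70, centred y=20; foot 110 wide, z 0-40, centred y=36. 15 mm through holes in the head at z=90, y=-20, 0, 20. Hangs level only by the hole over its centre of mass. May be absent.
- white_bracket: White flat plate, 8 thick (mm), evenly solid, 190 g. Origin: bottom edge, under the head's middle, mid thickness. z up, y across. Head 68 wide, z 70-130, centred y=0; neck 30 wide, z 40-70, centred y=-20; foot 110 wide, z 0-40, centred y=-36. 15 mm through holes in the head at z=90, y=-20, 0, 20. Hangs level only by the hole over its centre of mass. May be absent.
- yellow_bracket: Yellow flat plate, 8 thick (mm), evenly solid, 190 g. Origin: bottom edge, under the head's middle, mid thickness. z up, y across. Head 68 wide, z 70-130, centred y=0; neck 30 wide, z 40-70, centred y=0; foot 110 wide, z 0-40, centred y=0. 15 mm through holes in the head at z=90, y=-20, 0, 20. Hangs level only by the hole over its centre of mass. May be absent.
- green_bracket: Green flat plate, 8 thick (mm), evenly solid, 190 g. Origin: bottom edge, under the head's middle, mid thickness. z up, y across. Head 88 wide, z 70-130, centred y=0; neck 30 wide, z 40-70, centred y=10; foot 110 wide, z 0-40, centred y=20. 15 mm through holes in the head at z=90, y=-30, -10, 10, 30. Hangs level only by the hole over its centre of mass. May be absent.
- rack: Fixed plywood block, 167 mm (its x) by 200 mm (its y), 33 mm high, with four 10 mm wide slots along its y at x = -66, -22, 22, 66 mm; slot floors 8 mm above the table. Each present bracket stands upright in a slot, its x along the rack's x, top edge 138 mm above the table. Origin: centre of the underside.
- rail: Fixed rail: aluminium bar along its y, 440 mm long, 12 mm deep, top 178 mm above the table, on posts at y = +-212 mm. Three slippery pegs, 7 mm thick, stand out level from it towards the robot (rail -x) at y = 160, 0, -160; axes 175 mm above the table, ends 58 mm before the bar's middle line, last 10 mm bent up by 3 mm. Origin: on the table under the bar's middle.
- peg0 (a point): Point on the axis of the left peg (rail y = +160 mm), 30 mm in front of the bar's middle line, 175 mm above the table. Site axes as the rail's: the peg points along -x.
- peg1 (a point): The same point on the middle peg.
- peg2 (a point): The same point on the right peg (rail y = -160 mm).
- recorder: Fixed white case, 45 mm high, its x from -108 to 60 mm, y from -80 to 80. On top the tilting display; on the strip nearest the robot the green button. At y = +-76 mm a 50 mm yellow rod rises from the hinge at 60 degrees, the right display angle. Origin: at table level.
- display (a joint): Tilt of the display above flat, rad: 0 flat, 1.047 = 60 degrees, stops at 1.9. Stiff hinge: stays where left, takes 3 to 6 N at the bar. Panel 125 mm long, 136 wide, 14 thick, hinged along its edge nearest the robot; the far edge rises and carries the bar.
- display_bar (a point): Middle of the round steel bar (10 mm diameter, 100 mm long, along the recorder's y) on two arms, 44 mm out from the display's far edge and 170 mm from the hinge axis. 55 mm above the table when flat; nothing but the table is below it. Site x points from hinge to bar.
- display_hinge (a point): Middle of the display's hinge axis (along the recorder's y), 55 mm above the table. Site axes as the recorder's.
- start_top (a point): Top centre of the green start button (26 mm diameter) on the recorder's near strip, 63 mm above the table. Press straight down.
- start (a joint): Travel of the start button, m: 0 up, 0.006 fully down; springs back. Counts as pressed beyond 0.004. Fully down takes 5 N.
- sensor: White humidity sensor, a loose upright cylinder, 44 mm diameter, 45 mm high, 90 g, orange band. Origin: centre of its underside.
- pad: Fixed round pad on the table, 76 mm diameter, 4 mm thick, black with an orange middle. Origin: centre of its underside.
- brown_bottle: Bystander: brown glass bottle, 56 mm diameter, 120 mm high, behind the rail. Origin: centre of its underside.
- flask: Bystander: conical glass flask, 72 mm diameter, 114 mm high, behind the rail. Origin: centre of its underside.
- dish: Bystander: low glass dish, 84 mm diameter, 18 mm high, on the far side between rail and recorder. Origin: centre of its underside.
Not all that is in view belongs to the job. What is meant by the sensor is not black, and is the larger of those in its own colour. Of the things that look like the white_bracket, the larger one is meant.

How it is judged:
On the way, in this order (a step that is already met when the one before it is completed fails the run):
1. every present bracket hangs level on a peg of its own, the sensor stands on the pad, the display is at 60 degrees, all let go (value of joint display between 0.93 and 1.17 rad and angle between each of red_bracket, white_bracket, yellow_bracket, green_bracket's own z axis and vertical below 0.14 rad and z of red_bracket in the frame of rail between 0.072 and 0.09 m and x of red_bracket in the frame of rail between -0.056 and -0.004 m and contact force between each of red_bracket, white_bracket, yellow_bracket, green_bracket and rail above 0.4 N and contact force between each of red_bracket, white_bracket, yellow_bracket, green_bracket, sensor and the fingers below 0.1 N and linear speed of each of red_bracket, white_bracket, yellow_bracket, green_bracket below 0.05 m/s and z of white_bracket in the frame of rail between 0.072 and 0.09 m and x of white_bracket in the frame of rail between -0.056 and -0.004 m and z of yellow_bracket in the frame of rail between 0.072 and 0.09 m and x of yellow_bracket in the frame of rail between -0.056 and -0.004 m and z of green_bracket in the frame of rail between 0.072 and 0.09 m and x of green_bracket in the frame of rail between -0.056 and -0.004 m and horizontal distance between red_bracket and white_bracket above 0.08 m and horizontal distance between each of red_bracket, white_bracket and yellow_bracket above 0.08 m and horizontal distance between each of red_bracket, white_bracket, yellow_bracket and green_bracket above 0.08 m and horizontal distance between sensor and pad below 0.016 m and z of sensor in the frame of pad below 0.01 m and angle between sensor's own z axis and vertical below 0.1 rad), for 0.3 s.
2. then the start button is pressed (value of joint start above 0.004 m), for 0.05 s.
At the end, for the whole second after the job is handed in: Every present bracket hangs at rest on a peg of its own, upright within 8 degrees; the sensor stands upright with its centre within 16 mm of the pad's centre; the display is at 60 degrees within 6.5 degrees; the start button was pressed after that and is up again (all of step 1 and value of joint start below 0.002 m and linear speed of sensor below 0.02 m/s); the robot touches nothing.
It fails at once if the brown bottle is pushed more than 30 mm or tipped (distance of brown_bottle from where it was at the start of the episode above 0.03 m or angle between brown_bottle's own z axis and vertical above 0.35 rad).
It fails at once if the flask is pushed more than 30 mm or tipped (distance of flask from where it was at the start of the episode above 0.03 m or angle between flask's own z axis and vertical above 0.35 rad).
It fails at once if the dish is pushed more than 30 mm or tipped (distance of dish from where it was at the start of the episode above 0.03 m or angle between dish's own z axis and vertical above 0.35 rad).
Of red_bracket, white_bracket, yellow_bracket, green_bracket only 2 to 3 are there at a start; the rules pass over those that are not, and their reading is None.
At some moment in a run one of sensor may be knocked a few centimetres aside while the robot is not near it.
It also fails if it takes over 210 s, if anything falls off the work surface, if the arm or the gripper's body presses on something with over 40 N, if the wrist force passes 120 N, or if a joint passes its speed limit or range.

## Working session

There is one attempt and no reset: what is moved stays moved. The work goes in short steps, Python scripts to look and compute and a tool call to move; the robot and the scene stay as the last step left them, time stands still between calls to the robot, and variables do not carry over. Pictures are saved under pics/ and viewed, about 12 in all and at most 16, crops included, and the job is handed in when it is done.

Besides the shell and the picture viewer there is one more tool, called after "Call:" as name(argument=value, ...) on one line, values as JSON. arm_command: Moves the arm, as the interface text tells. Its arguments: {"type":"object","properties":{"steps":{"type":"array"},"fingers":{"type":"number"},"newtons":{"type":"number"}},"required":["steps"]}

```bash
ls; mkdir -p pics; cat > h.py <<'E'
import numpy as np,cv2
from workcell import robot,cams,order,spotter
from scipy.spatial.transform import Rotation as R
def shot(n):
    s=robot.observe(); d=cams.get_image(n)
    if n=='wrist':
        T=np.eye(4);T[:3,:3]=R.from_quat(s['orientation']).as_matrix();T[:3,3]=s['position'];d['T']=T@d['T_tool_cam']
    return d
def ray(d,p):
    u=cv2.undistortPoints(np.array([[p]],float),d['intrinsics'],np.array(d['distortion'],float))[0,0]
    v=d['T'][:3,:3]@np.array([u[0],u[1],1.]);return d['T'][:3,3],v/np.linalg.norm(v)
def atz(d,p,z):
    o,v=ray(d,p);return o+v*(z-o[2])/v[2]
def tri(obs):
    A=np.zeros((3,3));b=np.zeros(3)
    for d,p in obs:
        o,v=ray(d,p);M=np.eye(3)-np.outer(v,v);A+=M;b+=M@o
    x=np.linalg.solve(A,b);return x,[np.linalg.norm(np.cross(x-ray(d,p)[0],ray(d,p)[1])) for d,p in obs]
def proj(d,P):
    Ti=np.linalg.inv(d['T']);P=np.atleast_2d(np.array(P,float))
    return cv2.projectPoints(P,cv2.Rodrigues(Ti[:3,:3])[0],Ti[:3,3],d['intrinsics'],np.array(d['distortion'],float))[0][:,0]
E
python3 - <<'E'
from h import *
np.set_printoptions(precision=3,suppress=True)
for n in('top','side'):
    d=shot(n);cv2.imwrite(f'pics/{n}0.png',d['img']);print(n,d['T'].tolist(),d['intrinsics'].tolist())
    for l in 'red_bracket white_bracket yellow_bracket green_bracket rack rail recorder display display_bar start_top sensor pad brown_bottle flask dish'.split():
        r=spotter.look_for(n,l); print(l,[(np.round(x['point']).tolist(),round(x['confidence'],2),np.round(atz(d,x['point'],0.0),3)[:2].tolist()) for x in r[:4]])
E
```

```text
pics
top [[0.12346230721331278, -0.9701810233750163, 0.20858053739640078, 0.36866797668934465], [-0.9923405625765793, -0.11982307437471, 0.030043946355142803, 0.003913592963734084], [-0.004155305375490592, -0.21069222275726848, -0.9775436157567793, 1.0280285349630764], [0.0, 0.0, 0.0, 1.0]] [[454.12798194112474, 0.0, 309.47543478101124], [0.0, 454.12798194112474, 241.45987105424473], [0.0, 0.0, 1.0]]
red_bracket [([439.0, 198.0], 0.57, [0.732, -0.257]), ([183.0, 317.0], 0.55, [0.379, 0.298])]
white_bracket [([147.0, 224.0], 0.85, [0.583, 0.424]), ([204.0, 280.0], 0.82, [0.47, 0.263]), ([308.0, 309.0], 0.7, [0.434, 0.019])]
yellow_bracket []
green_bracket []
rack [([199.0, 313.0], 0.65, [0.393, 0.264])]
rail [([303.0, 211.0], 0.83, [0.66, 0.06]), ([198.0, 314.0], 0.18, [0.39, 0.266])]
recorder [([452.0, 311.0], 0.57, [0.468, -0.306])]
display [([457.0, 295.0], 0.76, [0.506, -0.313]), ([208.0, 279.0], 0.7, [0.471, 0.256])]
display_bar [([456.0, 292.0], 0.61, [0.511, -0.312]), ([298.0, 208.0], 0.25, [0.664, 0.073])]
start_top [([448.0, 339.0], 0.62, [0.403, -0.301])]
sensor [([335.0, 34
[... 1119 characters left out ...]
83, 0.059])]
recorder [([400.0, 230.0], 0.87, [0.476, -0.341]), ([271.0, 294.0], 0.24, [0.682, 0.059])]
display [([388.0, 220.0], 0.7, [0.526, -0.38]), ([271.0, 290.0], 0.5, [0.687, 0.047])]
display_bar [([385.0, 219.0], 0.79, [0.534, -0.383])]
start_top [([374.0, 277.0], 0.56, [0.471, -0.106])]
sensor [([411.0, 297.0], 0.95, [0.364, -0.069]), ([402.0, 319.0], 0.68, [0.361, 0.015])]
pad [([375.0, 274.0], 0.85, [0.473, -0.117]), ([271.0, 291.0], 0.32, [0.687, 0.048])]
brown_bottle [([262.0, 248.0], 0.88, [0.799, -0.107]), ([346.0, 390.0], 0.26, [0.402, 0.261])]
flask [([228.0, 282.0], 0.72, [0.805, 0.06])]
dish [([308.0, 223.0], 0.71, [0.737, -0.271]), ([393.0, 234.0], 0.38, [0.488, -0.315])]
```

View pics/top0.png

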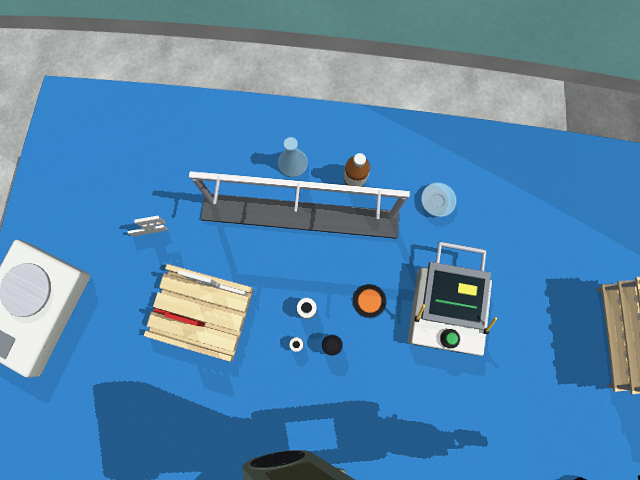

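View pics/side0.png

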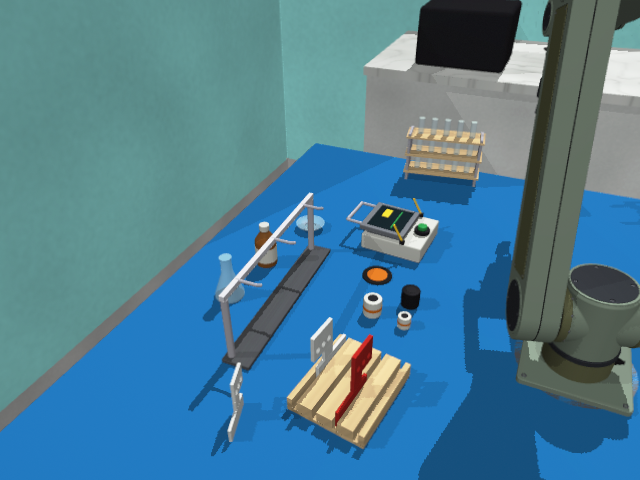

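Candidates for each thing (top-view pixels):
- **Sensor:** large white (307,308), small white (296,344) and black (332,345). I choose the large white one.
- **White bracket:** the one in the rack (210,280) and a small free-standing one (147,224). I choose the rack one.
- **Red bracket:** only (183,317).
- **Rack:** the plywood block at (199,313), not the test-tube rack at the right edge (620,335).

Next I go up over the recorder.

Call:
arm_command(steps=[40,40,20,0,40,40,20,0,40,40,20,0,40,40,20,0,40,40,20,0,20,40,20,0,0,0,0,0], fingers=0)

```text
time_s: 2.48
position: [0.3926, -0.3072, 0.3533]
orientation: [0.988, 0.153, 0.002, 0.001]
force: [-0.2, -0.8, 0.2]
finger_gap: 0.0853
```

```bash
python3 - <<'E'
from h import *
np.set_printoptions(precision=3,suppress=True)
s=robot.observe();print(s['position'],R.from_quat(s['orientation']).as_matrix(),s['joint_positions'])
d=shot('wrist');print(d['T_tool_cam'],d['intrinsics']);cv2.imwrite('pics/w1.png',d['img'])
E
```

```text
[ 0.393 -0.307  0.353] [[ 0.953  0.302  0.003]
 [ 0.302 -0.953 -0.002]
 [ 0.003  0.003 -1.   ]] [-0.687  0.141  1.501  0.001  1.496  0.577]
[[ 0.    -0.958 -0.287  0.073]
 [ 1.     0.001  0.     0.   ]
 [ 0.    -0.287  0.958 -0.143]
 [ 0.     0.     0.     1.   ]] [[407.361   0.    319.668]
 [  0.    407.361 247.226]
 [  0.      0.      1.   ]]
```

View pics/w1.png

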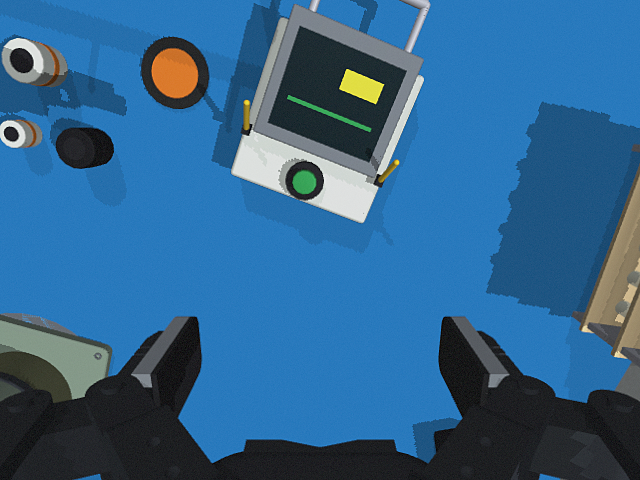

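```bash
cat >> h.py <<'E'
import pickle
def snap(name,cam='wrist'):
    d=shot(cam);pickle.dump(d,open(f'pics/{name}.pkl','wb'));cv2.imwrite(f'pics/{name}.png',d['img']);return d
def load(name): return pickle.load(open(f'pics/{name}.pkl','rb'))
E
python3 - <<'E'
from h import *
for n,c in(('T','top'),('S','side'),('W1','wrist')): snap(n,c)
E
```

Call:
arm_command(steps=[0,50,0,10,0,50,0,10,0,50,0,10,0,50,0,10,0,50,0,10,0,50,0,8,0,0,0,0])

```text
time_s: 3.55
position: [0.3906, -0.0075, 0.3508]
orientation: [0.791, 0.612, -0.0, -0.0]
force: [-0.0, -0.3, -0.3]
finger_gap: 0.0852
```

```bash
python3 - <<'E'
from h import *
d=snap('W2')
E
```

Call:
arm_command(steps=[0,50,0,0,0,50,0,0,0,50,0,0,0,50,0,0,0,40,0,0,0,40,0,0,0,0,0,0])

```text
time_s: 4.47
position: [0.3922, 0.2712, 0.3502]
orientation: [0.792, 0.61, -0.001, 0.0]
force: [-0.4, -0.1, -0.7]
finger_gap: 0.0854
```

```bash
python3 - <<'E'
from h import *
d=snap('W3');s=robot.observe();print(s['position'],s['joint_positions'])
w=load('W2')['img'];cv2.imwrite('pics/m1.png',cv2.resize(np.vstack([w,d['img']]),(400*1,600)) if 0 else np.hstack([cv2.resize(w,(400,300)),cv2.resize(d['img'],(400,300))]))
E
```

```text
[0.39199688 0.2699721  0.35047989] [ 5.79665658e-01  1.06662508e-01  1.54779437e+00 -1.08122085e-03
  1.48902330e+00  8.38166511e-01]
```

View pics/m1.png

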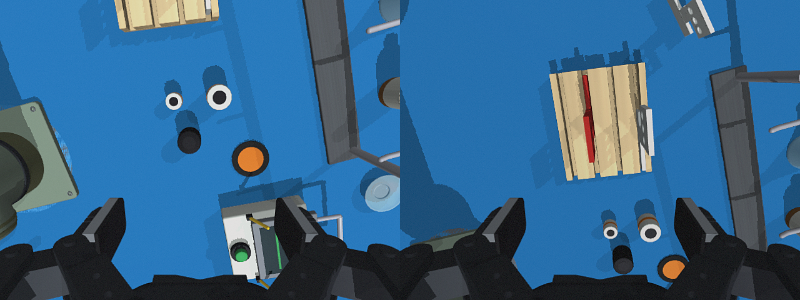

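```bash
cat > fit.py <<'E'
from h import *
from scipy.optimize import minimize
def box(x0,x1,y0,y1,z0,z1): return np.array([[a,b,c] for a in(x0,x1) for b in(y0,y1) for c in(z0,z1)])/1000.
def cyl(r,z0,z1):
    t=np.arange(0,2*np.pi,.2);return np.array([[r*np.cos(a),r*np.sin(a),z] for a in t for z in(z0,z1)])/1000.
def brk(s): return [box(-4,4,-34,34,70,130),box(-4,4,s*20-15,s*20+15,40,70),box(-4,4,s*36-55,s*36+55,25,40)]
def render(d,parts,p):
    m=np.zeros((480,640),np.uint8);c,s=np.cos(p[3]),np.sin(p[3]);Rz=np.array([[c,-s,0],[s,c,0],[0,0,1]])
    for b in parts:
        q=proj(d,b@Rz.T+p[:3]);cv2.fillConvexPoly(m,np.round(cv2.convexHull(q.astype(np.float32))*16).astype(int),255,cv2.LINE_AA,4)
    return m/255.
def fit(views,parts,p0,free=(0,1,2,3)):
    free=list(free);sc=np.array([.005,.005,.005,.1])
    def cost(u):
        p=np.array(p0,float);p[free]+=u*sc[free];t=0
        for d,m in views:
            r=render(d,parts,p);t+=np.abs(r-m).sum()/m.sum()
        return t/len(views)
    best=None
    for k in range(2):
        r=minimize(cost,np.zeros(len(free)),method='Nelder-Mead',options=dict(initial_simplex=np.vstack([np.zeros(len(free)),np.eye(len(free))*1.5]),xatol=.01,fatol=1e-4,maxiter=300))
        p0=np.array(p0,float);p0[free]+=r.x*sc[free]
    return p0,r.fun
def sil(cam,d,label,near):
    r=[x for x in spotter.silhouettes(cam,label)]
    r=[x for x in r if np.linalg.norm(np.array(x['point'])-near)<40]
    return r[0]['pixels'].astype(np.uint8) if r else None
def close(m,k=9): return cv2.morphologyEx(m.astype(np.uint8),cv2.MORPH_CLOSE,np.ones((k,k)))
E
python3 - <<'E'
from fit import *
np.set_printoptions(precision=4,suppress=True)
def red(d):
    h=cv2.cvtColor(d['img'],cv2.COLOR_BGR2HSV);m=((h[...,0]<8)|(h[...,0]>172))&(h[...,1]>150)&(h[...,2]>50)
    n,l,st,_=cv2.connectedComponentsWithStats(close(m));i=1+np.argmax(st[1:,4]);return (l==i).astype(float)
W3=load('W3');S=load('S');T=load('T')
out={}
for nm,s,p0 in(('red',1,[.385,.26,.008,-.25]),('white',-1,[.465,.235,.008,-.25])):
    if nm=='red': ms=[red(d) for d in(W3,S,T)]
    else:
        ms=[]
        for c,d in(('wrist',W3),('side',S),('top',T)):
            if c!='wrist': snap('tmp',c)
            near=proj(d,np.array(p0[:3])+[0,0,.1])[0];m=sil(c,d,'white_bracket',near);print(c,near,None if m is None else m.sum())
            ms.append(close(m) if m is not None else None)
    V=[(d,m.astype(float)) for d,m in zip((W3,S,T),ms) if m is not None]
    print(nm,[m.sum() for _,m in V])
    print('all',*fit(V,brk(s),p0)); 
    for v in V: print('single z fixed',*fit([v],brk(s),p0,(0,1,3)))
    if nm=='red': pass
# dbg overlay
E
```

```text
red [np.float64(1507.0), np.float64(1036.0), np.float64(259.0)]
all [ 0.3738  0.2629  0.005  -0.1342] 0.21661507659790188
single z fixed [ 0.3739  0.2638  0.008  -0.1512] 0.16599919330705076
single z fixed [ 0.3734  0.2635  0.008  -0.1175] 0.12115224468165646
single z fixed [ 0.3748  0.264   0.008  -0.1186] 0.34093421152244685
wrist [401.5783 221.4996] 2254
side [322.4192 333.4931] 1072
top [205.4013 276.8791] 350
white [np.float64(2276.0), np.float64(1126.0), np.float64(350.0)]
all [ 0.4602  0.2509  0.0078 -0.1393] 0.1817341981320285
single z fixed [ 0.4605  0.2512  0.008  -0.1402] 0.06591371170612356
single z fixed [ 0.4597  0.2511  0.008  -0.0958] 0.101487131264584
single z fixed [ 0.4601  0.2484  0.008  -0.1647] 0.31629131652661063
```

Call:
arm_command(steps=[50,-40,0,4,50,-40,0,4,50,-30,0,4,10,0,0,0,0,0,0,0,0,0,0,0])

```text
time_s: 5.52
position: [0.5474, 0.1634, 0.3518]
orientation: [0.723, 0.69, 0.0, -0.0]
force: [-0.5, -0.3, 0.6]
finger_gap: 0.0853
```

```bash
python3 - <<'E'
from h import *
d=snap('W4')
E
```

Call:
arm_command(steps=[0,-50,0,0,0,-50,0,0,0,-50,0,0,0,-30,0,0,0,0,0,0,0,0,0,0])

```text
time_s: 6.32
position: [0.5481, -0.0159, 0.3517]
orientation: [0.723, 0.691, 0.0, -0.0]
force: [-0.6, 0.4, 1.0]
finger_gap: 0.0854
```

```bash
python3 - <<'E'
from h import *
d=snap('W5')
a=load('W4')['img'];cv2.imwrite('pics/m2.png',np.hstack([cv2.resize(a,(400,300)),cv2.resize(d['img'],(400,300))]))
E
```

```text
(no output)
```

View pics/m2.png

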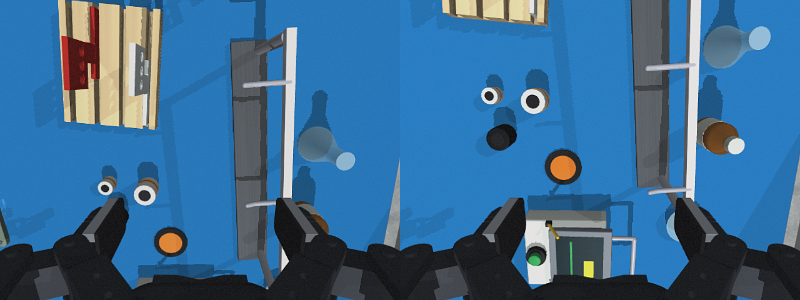

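```bash
python3 - <<'E'
from fit import *
np.set_printoptions(precision=4,suppress=True)
V={n:load(n) for n in('W4','W5','T','S')}
t0=atz(V['W4'],(243*1.6,85*1.6),.178);t1=atz(V['W4'],(248*1.6,206*1.6),.178);t1b=atz(V['W5'],(247*1.6,68*1.6),.178);t2=atz(V['W5'],(250*1.6,192*1.6),.178)
print(t0,t1,t1b,t2,np.linalg.norm(t0-t1),np.linalg.norm(t1b-t2))
v=t0-t2;yaw=np.arctan2(-v[0],v[1]);print('yaw',yaw)
c=(t0+t1+t1b+t2)/4+58e-3*np.array([np.cos(yaw),np.sin(yaw),0]);print('rail',c)
# montage with overlay-free crops
tiles=[]
for n,P in(('W4',t0),('W4',t1),('W5',t1b),('W5',t2),('T',t0),('T',t1),('T',t2),('S',t0),('S',t1),('S',t2)):
    q=proj(V[n],P)[0].astype(int);h=25 if n in'TS' else 35
    x0,y0=q[0]-h,q[1]-h;print(n,x0,y0,h)
    im=cv2.resize(V[n]['img'][max(y0,0):y0+2*h,max(x0,0):x0+2*h],(200,200),interpolation=cv2.INTER_CUBIC);tiles.append(im)
tiles+= [np.zeros_like(tiles[0])]*2
cv2.imwrite('pics/m3.png',np.vstack([np.hstack(tiles[i:i+4]) for i in(0,4,8)]))
E
```

```text
[0.6028 0.2265 0.178 ] [0.6101 0.0644 0.178 ] [0.6083 0.0666 0.178 ] [ 0.6135 -0.0937  0.178 ] 0.16233626930493775 0.1603993924583613
yaw 0.03334072669311361
rail [0.6666 0.0679 0.178 ]
W4 353 101 35
W4 361 294 35
W5 360 73 35
W5 365 272 35
T 188 178 25
T 270 184 25
T 351 192 25
S 235 260 25
S 268 217 25
S 296 182 25
```

View pics/m3.png

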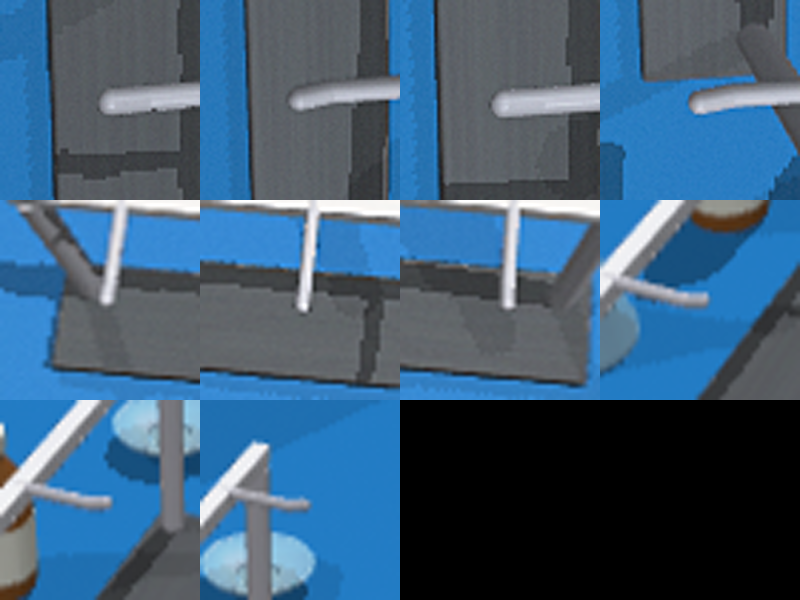

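```bash
python3 - <<'E'
from fit import *
from scipy.optimize import least_squares
np.set_printoptions(precision=4,suppress=True)
V={n:load(n) for n in('W4','W5','T','S')}
obs=[('W4',0,388.35,136.4),('W4',1,392.5,329),('W5',1,393.3,108.7),('W5',2,397.2,308.4),('T',0,214.5,203.75),('T',1,295.75,211.5),('T',2,378.25,218.25),('S',0,262,285),('S',1,295.5,242.75),('S',2,323,208.25)]
def P(p,i):
    c,s=np.cos(p[3]),np.sin(p[3]);l=np.array([-.058,.16-.16*i]);return np.array([p[0]+c*l[0]-s*l[1],p[1]+s*l[0]+c*l[1],p[2]])
def res(p): return np.concatenate([proj(V[n],P(p,i))[0]-[u,v] for n,i,u,v in obs])
r=least_squares(res,[.6666,.0679,.178,.033],x_scale=[.01,.01,.01,.1]);print(r.x);print(r.fun.reshape(-1,2))
p=r.x
for i in range(3):
    print(i,'tip',P(p,i),'site',P(p,i)+.028*np.array([np.cos(p[3]),np.sin(p[3]),0]))
for n in V:
    o=[k for k in obs if k[0]==n]
    rr=least_squares(lambda q:np.concatenate([proj(V[n],P([*q[:2],.178,q[2]],i))[0]-[u,v] for _,i,u,v in o]),[.6666,.0679,.033]);print(n,rr.x)
E
```

```text
[0.6643 0.0675 0.179  0.0273]
[[-0.3657  0.6568]
 [ 0.2166 -0.2477]
 [-0.4617  1.1445]
 [-0.1958 -0.2235]
 [-0.8873 -0.0904]
 [-1.0132 -0.5007]
 [-1.3398  0.3807]
 [-1.117  -0.1139]
 [-0.8769 -0.3777]
 [-0.9142 -0.5089]]
0 tip [0.602  0.2258 0.179 ] site [0.63   0.2266 0.179 ]
1 tip [0.6064 0.0659 0.179 ] site [0.6344 0.0666 0.179 ]
2 tip [ 0.6107 -0.0941  0.179 ] site [ 0.6387 -0.0933  0.179 ]
W4 [0.6643 0.0673 0.024 ]
W5 [0.6649 0.0676 0.0256]
T [0.6647 0.0656 0.0306]
S [0.6625 0.0663 0.0264]
```

Call:
arm_command(steps=[-25,50,0,-2,-25,50,0,-2,-30,50,-20,-1.6,-30,50,-30,0,-30,50,-40,0,-31,49,-50,0,0,0,-10,0,0,0,0,0])

```text
time_s: 7.38
position: [0.3877, 0.2652, 0.2164]
orientation: [0.756, 0.655, -0.0, 0.0]
force: [0.2, -0.4, 0.1]
finger_gap: 0.0858
```

```bash
python3 - <<'E'
from fit import *
np.set_printoptions(precision=4,suppress=True)
d=snap('W6');s=robot.observe();print(s['position'],np.degrees(2*np.arctan2(s['orientation'][1],s['orientation'][0])))
print(sorted(spotter.look_for('wrist','red_bracket'),key=lambda x:-x['confidence'])[:1])
p=np.array([.374,.2635,.008,-.144])
from math import *
for y,z in((-34,130),(34,130),(20,90),(0,90),(-20,90),(91,40)):
    w=p[:3]+[-sin(p[3])*y/1e3,cos(p[3])*y/1e3,z/1e3];q=proj(d,w)[0];print(y,q);cv2.circle(d['img'],tuple(q.astype(int)),4,(0,255,255),1)
cv2.imwrite('pics/w6o.png',d['img'])
E
```

```text
[0.3886 0.265  0.2173] 81.72634224549223
[{'point': [298.0, 222.6], 'confidence': 0.57}]
-34 [296.6019 318.044 ]
34 [294.7788 206.1041]
20 [298.7299 215.5633]
0 [299.1236 244.8465]
-20 [299.5037 272.9229]
91 [300.907  104.7998]
```

View pics/w6o.png

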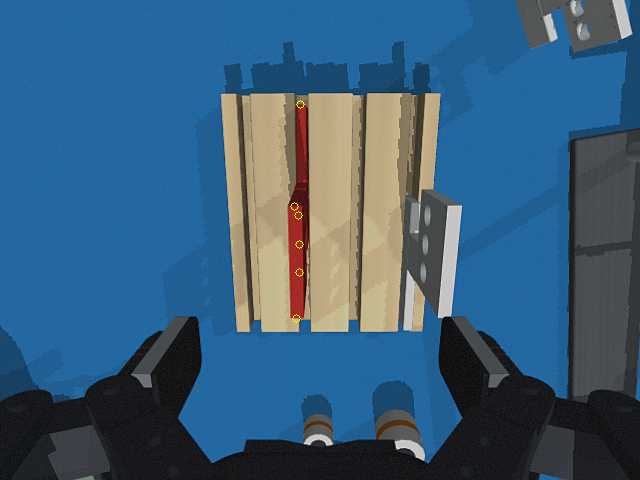

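Call:
arm_command(steps=[-12,18,0,0,0,0,0,0,0,0,-40,0,0,0,-40,0,0,0,-20,0,0,0,0,0,0,0,0,0])

```text
time_s: 8.35
position: [0.3774, 0.2829, 0.1178]
orientation: [0.757, 0.654, 0.001, 0.0]
force: [0.8, 0.3, 1.0]
finger_gap: 0.0856
```

Call:
arm_command(steps=[0,0,-2,0,0,0,0,0,0,0,0,0,0,0,0,0,0,0,0,0,0,0,0,0,0,0,0,0,0,0,0,0], fingers=255, newtons=40)

```text
time_s: 9.35
position: [0.3763, 0.2828, 0.1148]
orientation: [0.756, 0.654, 0.0, 0.0]
force: [-0.6, -0.8, 3.3]
finger_gap: 0.0073
```

Call:
arm_command(steps=[0,0,20,0,0,0,40,0,0,0,40,0,0,0,40,0,0,0,0,0,0,0,0,0])

```text
time_s: 10.1
position: [0.3752, 0.2821, 0.2529]
orientation: [0.756, 0.654, -0.002, -0.0]
force: [0.4, -0.0, -2.2]
finger_gap: 0.0071
```

Call:
arm_command(steps=[0,-30,20,0,0,-50,0,5,30,-50,0,4.8,30,-50,0,0,35,-50,0,0,40,-50,0,0,40,-50,0,0,35,-47,0,0,0,0,0,0,0,0,0,0])

```text
time_s: 11.35
position: [0.5831, -0.0916, 0.2722]
orientation: [0.698, 0.716, -0.001, -0.002]
force: [0.6, 0.6, -2.0]
finger_gap: 0.0075
```

```bash
python3 - <<'E'
from fit import *
np.set_printoptions(precision=4,suppress=True)
def red(d):
    h=cv2.cvtColor(d['img'],cv2.COLOR_BGR2HSV);m=((h[...,0]<8)|(h[...,0]>172))&(h[...,1]>150)&(h[...,2]>40)
    n,l,st,_=cv2.connectedComponentsWithStats(close(m));i=1+np.argmax(st[1:,4]);return (l==i).astype(float)
d=snap('W7');S=snap('S7','side');T=snap('T7','top');s=robot.observe();print(s['position'],np.degrees(2*np.arctan2(s['orientation'][1],s['orientation'][0])))
t=np.array(s['position']);p0=[t[0],t[1]-.02,t[2]-.107,.027]
parts=[box(-4,4,-34,34,70,112),box(-4,4,5,35,40,70),box(-4,4,-19,91,0,40)]
V=[(x,red(x)) for x in(d,S,T)];print([m.sum() for _,m in V],p0)
for v in(V[:2],V[:1],V[1:2]): 
    p,c=fit(v,parts,p0,(0,1,2,3) if len(v)>1 else (0,1,3));print(p,c)
ims=[]
for (x,m),n in zip(V[:2],'ws'):
    e=cv2.Canny((render(x,parts,fit(V[:2],parts,p0)[0])*255).astype(np.uint8),50,150);i=x['img'].copy();i[e>0]=(0,255,255);ims.append(cv2.resize(i,(400,300)))
cv2.imwrite('pics/m4.png',np.hstack(ims))
E
```

```text
[ 0.5833 -0.0907  0.2741] 91.56817493141722
[np.float64(6068.0), np.float64(683.0), np.float64(179.0)] [np.float64(0.5833046810255021), np.float64(-0.11069181143982644), np.float64(0.16713455199809563), 0.027]
[ 0.5843 -0.1115  0.1682  0.0324] 0.1862965260497773
[ 0.5842 -0.1112  0.1671  0.0253] 0.09974407693202528
[ 0.5866 -0.1191  0.1671  0.0803] 0.18301610541727673
```

View pics/m4.png

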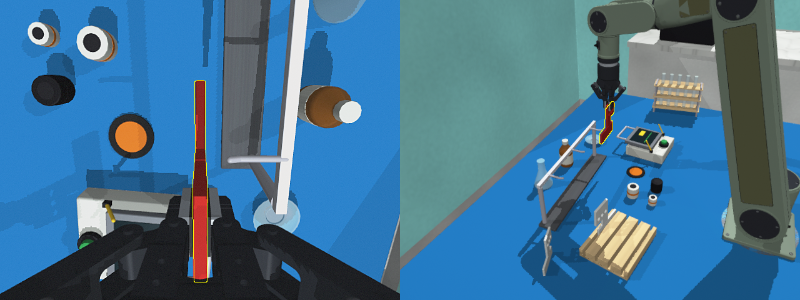

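Call:
arm_command(steps=[0,-3,-40,0,0,0,-31,0,0,0,-10,0,0,0,0,0,0,0,0,0,0,0,0,0])

```text
time_s: 12.25
position: [0.5849, -0.0949, 0.1949]
orientation: [0.698, 0.716, 0.001, 0.001]
force: [-0.1, -1.0, -2.9]
finger_gap: 0.0071
```

```bash
python3 - <<'E'
from fit import *
np.set_printoptions(precision=4,suppress=True)
d=snap('W8');S=snap('S8','side');s=robot.observe();print(s['position'],np.degrees(2*np.arctan2(s['orientation'][1],s['orientation'][0])),s['force'])
a=d['img'][:,140:460];q=proj(S,[.6,-.09,.16])[0].astype(int);b=S['img'][q[1]-40:q[1]+40,q[0]-40:q[0]+40]
print(q);cv2.imwrite('pics/m5.png',np.hstack([a,cv2.resize(b,(480,480),interpolation=cv2.INTER_CUBIC)]))
E
```

```text
[ 0.5846 -0.095   0.1944] 91.49004750729439 [ 0.2726  0.9123 -1.6723]
[325 216]
```

View pics/m5.png

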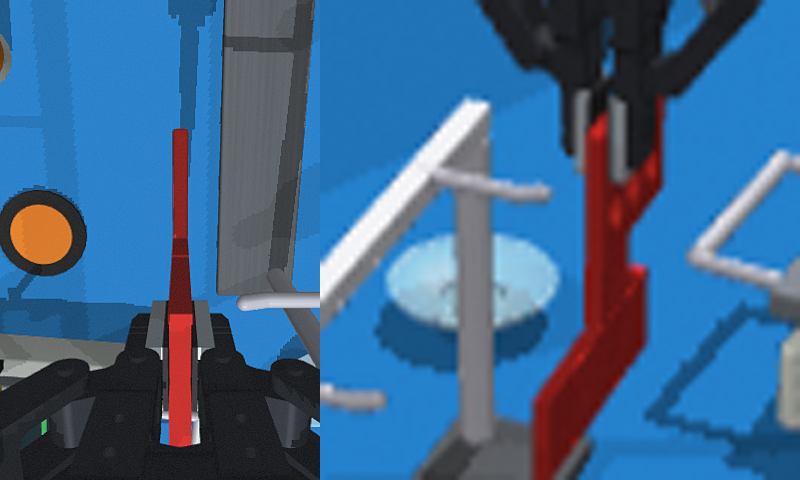

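Call:
arm_command(steps=[10,0.3,0,0,10,0.3,0,0,8,0.3,0,0,6,0,0,0,0,0,0,0])

```text
time_s: 12.98
position: [0.6186, -0.094, 0.1933]
orientation: [0.698, 0.716, -0.0, -0.0]
force: [-1.7, -0.4, -2.6]
finger_gap: 0.0071
```

Call:
arm_command(steps=[8,0.3,0,0,8,0.3,0,0,4,0,0,0,0,0,0,0])

```text
time_s: 13.48
position: [0.6385, -0.0934, 0.1934]
orientation: [0.698, 0.716, -0.0, -0.0]
force: [-0.0, -0.1, -2.5]
finger_gap: 0.0075
```

Call:
arm_command(steps=[0,0,-3,0,0,0,-2,0,0,0,0,0,0,0,0,0])

```text
time_s: 13.98
position: [0.6382, -0.0934, 0.1887]
orientation: [0.698, 0.716, 0.0, 0.0]
force: [-0.2, -0.3, -1.6]
finger_gap: 0.0073
```

Call:
arm_command(steps=[0,0,-1.5,0,0,0,0,0,0,0,0,0])

```text
time_s: 14.35
position: [0.6384, -0.0934, 0.1876]
orientation: [0.698, 0.716, 0.0, 0.0]
force: [-0.4, -0.3, 2.5]
finger_gap: 0.0069
```

```bash
python3 - <<'E'
from fit import *
S=snap('S9','side');s=robot.observe();print(s['position'],s['force'])
q=proj(S,[.62,-.09,.16])[0].astype(int);b=S['img'][q[1]-40:q[1]+40,q[0]-50:q[0]+50]
cv2.imwrite('pics/m6.png',cv2.resize(b,(750,600),interpolation=cv2.INTER_CUBIC))
E
```

```text
[ 0.63835095 -0.09340901  0.1875838 ] [ 0.80013255 -0.02027596  1.5249582 ]
```

View pics/m6.png

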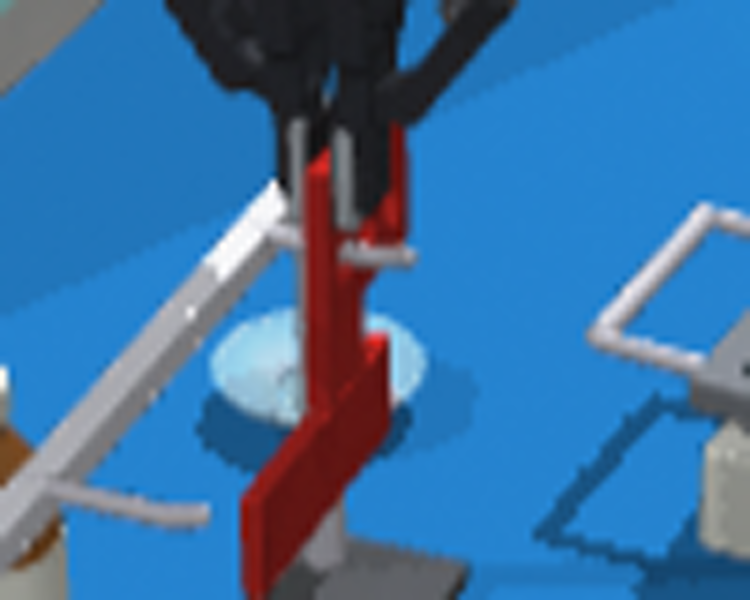

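Call:
arm_command(steps=[0,0,0,0,0,0,0,0,0,0,0,0,0,0,0,0,0,0,0,0], fingers=100)

```text
time_s: 15.02
position: [0.6382, -0.0934, 0.187]
orientation: [0.698, 0.716, 0.0, 0.0]
force: [1.1, 0.6, -0.2]
finger_gap: 0.0518
```

Call:
arm_command(steps=[0,0,20,0,0,0,40,0,0,0,40,0,0,0,0,0,0,0,0,0])

```text
time_s: 15.65
position: [0.6378, -0.0933, 0.2862]
orientation: [0.698, 0.716, -0.0, -0.001]
force: [-0.5, -0.0, -0.6]
finger_gap: 0.0514
```

```bash
cat > red.py <<'E'
from fit import *
np.set_printoptions(precision=4,suppress=True)
def red(d):
    h=cv2.cvtColor(d['img'],cv2.COLOR_BGR2HSV);m=((h[...,0]<8)|(h[...,0]>172))&(h[...,1]>150)&(h[...,2]>40)
    n,l,st,_=cv2.connectedComponentsWithStats(close(m));i=1+np.argmax(st[1:,4]);return (l==i).astype(float)
E
python3 - <<'E'
from red import *
S=snap('S10','side');print(robot.observe()['position'])
parts=[box(-4,4,-34,34,70,130),box(-4,4,5,35,40,70),box(-4,4,-19,91,0,40)]
print(fit([(S,red(S))],parts,[.638,-.113,.081,.027],(0,1,2)))
E
```

```text
[ 0.6375 -0.0933  0.2856]
(array([ 0.6791, -0.2015,  0.0226,  0.027 ]), np.float64(0.14392966626178494))
```

Call:
arm_command(steps=[-45,40,0,-4.9,-45,40,0,-4.9,-30,50,0,0,-30,50,0,0,-20,50,0,0,-10,50,-20,0,0,44,-40,0,0,0,-30,0,0,0,0,0,0,0,0,0])

```text
time_s: 16.95
position: [0.4586, 0.2304, 0.1976]
orientation: [0.757, 0.654, 0.0, 0.0]
force: [-0.5, 0.6, 0.1]
finger_gap: 0.0523
```

```bash
python3 - <<'E'
from red import *
S=snap('S11','side');T=snap('T11','top');s=robot.observe();print(s['position'],np.degrees(2*np.arctan2(s['orientation'][1],s['orientation'][0])))
parts=[box(-4,4,-34,34,70,130),box(-4,4,5,35,40,70),box(-4,4,-19,91,0,40)]
print([fit([(S,red(S)),(T,red(T))],parts,[.638,-.113,.081,.027],f) for f in((0,1),(0,1,2))])
W=snap('W11');m=[x for x in spotter.silhouettes('wrist','white_bracket')]
print([(x['point'],x['confidence'],x['pixels'].sum()) for x in m])
print(proj(W,[.4603,.2508,.1]))
k=min(m,key=lambda x:np.linalg.norm(np.array(x['point'])-proj(W,[.4603,.2508,.1])[0]))
print(fit([(W,close(k['pixels']).astype(float))],brk(-1),[.4603,.2508,.008,-.144],(0,1,3)))
E
```

```text
[0.4591 0.2304 0.1984] 81.63357314171456
[(array([ 1.7992, -3.966 ,  0.081 ,  0.027 ]), np.float64(1.0)), (array([  494.2821, -1231.8481,  -720.8294,     0.027 ]), np.float64(1.0180995475113122))]
[([320.8, 232.3], 0.55, np.int64(2448)), ([449.4, 1.4], 0.45, np.int64(129))]
[[315.6705 216.5755]]
(array([ 0.4611,  0.251 ,  0.008 , -0.1386]), np.float64(0.07341782241351824))
```

```bash
python3 - <<'E'
from red import *
for n in('S11','T11','S10'):
    m=red(load(n));ys,xs=np.nonzero(m);print(n,m.sum(),xs.mean(),ys.mean(),proj(load(n),[.638,-.09,.14]))
S=load('S11')['img'];T=load('T11')['img']
cv2.imwrite('pics/m7.png',np.hstack([cv2.resize(S,(400,300)),cv2.resize(T,(400,300))]))
E
```

```text
S11 13.0 304.15384615384613 237.0 [[311.481  219.7848]]
T11 903.0 377.54928017718714 209.5393133997785 [[373.4515 210.5146]]
S10 678.0 312.29646017699116 218.34660766961653 [[311.481  219.7848]]
```

View pics/m7.png

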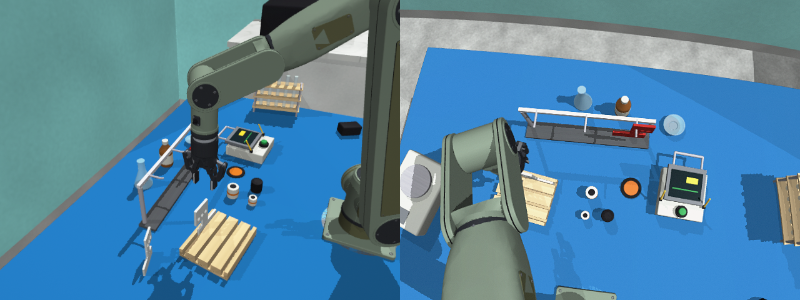

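Call:
arm_command(steps=[-1,1,-40,0,0,0,-30,0,0,0,-13,0,0,0,0,0,0,0,0,0])

```text
time_s: 17.77
position: [0.4582, 0.232, 0.1154]
orientation: [0.757, 0.654, 0.001, 0.0]
force: [0.5, 0.3, 0.1]
finger_gap: 0.0519
```

Call:
arm_command(steps=[0,0,0,0,0,0,0,0,0,0,0,0,0,0,0,0,0,0,0,0,0,0,0,0], fingers=255, newtons=40)

```text
time_s: 18.52
position: [0.4577, 0.2319, 0.1147]
orientation: [0.756, 0.654, 0.001, 0.0]
force: [-0.5, 0.7, 5.5]
finger_gap: 0.0071
```

Call:
arm_command(steps=[0,0,20,0,0,0,40,0,0,0,40,0,0,0,40,0,0,0,20,0,0,0,0,0,0,0,0,0])

```text
time_s: 19.4
position: [0.4564, 0.2313, 0.2724]
orientation: [0.756, 0.654, -0.002, -0.0]
force: [-0.0, 0.1, -1.7]
finger_gap: 0.0072
```

Call:
arm_command(steps=[30,0,0,4.9,40,0,0,4.9,40,-4,0,0,10,0,-30,0,0,0,-30,0,0,0,-18,0,0,0,0,0,0,0,0,0])

```text
time_s: 20.4
position: [0.5773, 0.2277, 0.196]
orientation: [0.698, 0.716, -0.0, 0.0]
force: [-0.1, -0.5, -2.3]
finger_gap: 0.0069
```

```bash
python3 - <<'E'
from red import *
S=snap('S12','side');W=snap('W12');s=robot.observe();print(s['position'],np.degrees(2*np.arctan2(s['orientation'][1],s['orientation'][0])),s['force'])
m=spotter.silhouettes('wrist','white_bracket');print([(x['point'],x['confidence'],x['pixels'].sum()) for x in m])
q=proj(S,[.59,.22,.14])[0].astype(int);print(q)
a=W['img'][:,140:460].copy()
t=np.array(s['position']);parts=[box(-4,4,-34,34,70,112),box(-4,4,-35,-5,40,70),box(-4,4,-91,19,0,40)]
p0=[t[0],t[1]+.02,t[2]-.107,.027]
k=max(m,key=lambda x:x['pixels'].sum())
p,c=fit([(W,close(k['pixels']).astype(float))],parts,p0,(0,1,3));print(p0,p,c)
e=cv2.Canny((render(W,parts,p)*255).astype(np.uint8),50,150)[:,140:460];a[e>0]=(0,255,255)
cv2.imwrite('pics/m8.png',np.hstack([a,cv2.resize(S['img'][q[1]-50:q[1]+50,q[0]-50:q[0]+50],(480,480),interpolation=cv2.INTER_CUBIC)]))
E
```

```text
[0.5776 0.2278 0.1969] 91.49575766235228 [-0.1328 -0.201  -1.5514]
[([326.3, 9.7], 0.59, np.int64(516)), ([320.6, 277.2], 0.55, np.int64(5398))]
[268 299]
[np.float64(0.5776359293790644), np.float64(0.24781801812421347), np.float64(0.08991265834512895), 0.027] [0.5776 0.2467 0.0899 0.0286] 0.13070781480432112
```

View pics/m8.png

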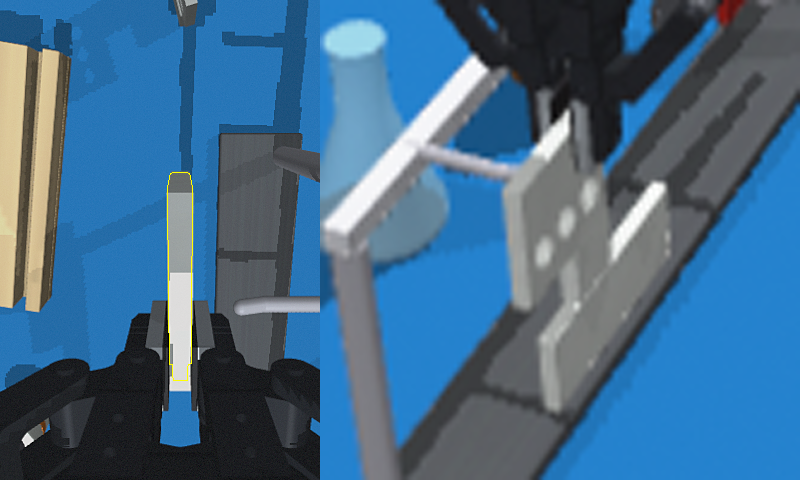

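Call:
arm_command(steps=[10,-1,-2.5,0,10,0.3,0,0,8,0.3,0,0,6,0,0,0,0,0,0,0])

```text
time_s: 21.18
position: [0.6116, 0.2272, 0.1933]
orientation: [0.698, 0.716, -0.0, -0.0]
force: [-1.1, -0.3, -1.7]
finger_gap: 0.0072
```

Call:
arm_command(steps=[8,0.2,0,0,8,0.2,0,0,3,0,0,0,0,0,0,0])

```text
time_s: 21.68
position: [0.6303, 0.2276, 0.1934]
orientation: [0.698, 0.716, -0.0, -0.0]
force: [0.1, 0.7, -1.1]
finger_gap: 0.0069
```

Call:
arm_command(steps=[0,0,-3,0,0,0,-3,0,0,0,0,0,0,0,0,0])

```text
time_s: 22.18
position: [0.63, 0.2276, 0.1877]
orientation: [0.698, 0.716, -0.0, -0.0]
force: [-0.8, -0.3, -0.9]
finger_gap: 0.0072
```

Call:
arm_command(steps=[0,0,-1.5,0,0,0,0,0,0,0,0,0])

```text
time_s: 22.55
position: [0.6302, 0.2276, 0.1874]
orientation: [0.698, 0.716, 0.001, 0.0]
force: [-1.4, -0.8, 5.8]
finger_gap: 0.0069
```

```bash
python3 - <<'E'
from red import *
S=snap('S13','side');s=robot.observe();print(s['position'],s['force'])
q=proj(S,[.62,.22,.14])[0].astype(int)
cv2.imwrite('pics/m9.png',cv2.resize(S['img'][q[1]-50:q[1]+50,q[0]-50:q[0]+50],(480,480),interpolation=cv2.INTER_CUBIC))
E
```

```text
[0.6302 0.2277 0.1874] [-2.3121 -1.1563  5.854 ]
```

View pics/m9.png

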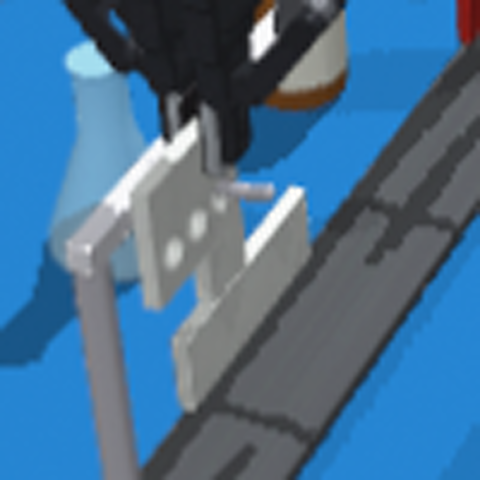

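Call:
arm_command(steps=[0,0,1,0,0,0,0,0,0,0,0,0,0,0,0,0,0,0,0,0], fingers=100)

```text
time_s: 23.22
position: [0.6302, 0.2276, 0.187]
orientation: [0.698, 0.716, -0.0, -0.0]
force: [-1.2, -0.4, -0.5]
finger_gap: 0.0519
```

Call:
arm_command(steps=[0,0,20,0,0,0,40,0,0,0,40,0,-30,-20,0,0,-40,-50,0,0,-40,-50,0,0,-30,-30,0,0,0,0,0,0,0,0,0,0])

```text
time_s: 24.35
position: [0.4927, 0.0803, 0.2875]
orientation: [0.698, 0.716, 0.001, 0.0]
force: [0.5, -0.2, 0.3]
finger_gap: 0.0518
```

```bash
python3 - <<'E'
from red import *
S=snap('S14','side');T=snap('T14','top');W=snap('W14');s=robot.observe();print(s['position'])
G={'S14':'side','T14':'top','W14':'wrist'}
for n,d in(('S14',S),('T14',T),('W14',W),('W5',load('W5'))):
    h=cv2.cvtColor(d['img'],cv2.COLOR_BGR2HSV)
    # pad orange disc: largest orange blob
    m=((h[...,0]>6)&(h[...,0]<20)&(h[...,1]>170)&(h[...,2]>150)).astype(np.uint8);k,l,st,c=cv2.connectedComponentsWithStats(m)
    i=1+np.argmax(st[1:,4]);print(n,'pad',c[i],st[i,4],atz(d,c[i],.004))
    if n in G:
        for x in spotter.silhouettes(G[n],'sensor'): print('  sensor',x['point'],round(x['confidence'],2),x['pixels'].sum(),atz(d,x['point'],.022))
        for x in spotter.silhouettes(G[n],'white_bracket'): print('  wb',x['point'],round(x['confidence'],2),x['pixels'].sum())
V=[]
for n in G:
    snap('tmp',G[n]);r=[x for x in spotter.silhouettes(G[n],'sensor')]
    d=load(n);q=proj(d,[.425,.025,.022])[0];r=[x for x in r if np.linalg.norm(np.array(x['point'])-q)<20]
    if r: V.append((d,close(r[0]['pixels'],5).astype(float)))
    if r: print(n,fit(V[-1:],[cyl(22,0,45)],[.425,.025,0,0],(0,1)))
print(fit(V,[cyl(22,0,45)],[.425,.025,0,0],(0,1,2)))
parts=[box(-4,4,-34,34,70,130),box(-4,4,5,35,40,70),box(-4,4,-19,91,0,40)]
print('red',[red(x).sum() for x in(S,T)],fit([(S,red(S)),(T,red(T))],parts,[.638,-.113,.081,.027],(0,1,2,3)))
E
```

```text
[0.4929 0.0807 0.2868]
S14 pad [376.8889 274.1208] 207 [ 0.4676 -0.1149  0.004 ]
  sensor [410.3, 296.6] 0.71 400 [ 0.3604 -0.0423  0.022 ]
  sensor [401.3, 321.7] 0.57 201 [0.3546 0.0493 0.022 ]
  wb [247.0, 295.9] 0.86 1134
  wb [235.3, 400.1] 0.56 647
  wb [395.5, 230.3] 0.4 3221
  wb [306.2, 223.4] 0.4 155
T14 pad [369.3028 300.5516] 426 [ 0.4687 -0.115   0.004 ]
  sensor [332.3, 347.9] 0.68 341 [ 0.355  -0.0435  0.022 ]
  sensor [313.0, 307.9] 0.47 100 [0.4358 0.0087 0.022 ]
  wb [147.1, 223.9] 0.8 471
  wb [456.3, 292.6] 0.36 3961
W14 pad [294.2983 359.1976] 1321 [ 0.4685 -0.1136  0.004 ]
  sensor [195.3, 309.1] 0.69 1821 [ 0.3603 -0.0428  0.022 ]
  sensor [183.0, 238.7] 0.58 964 [0.3523 0.0371 0.022 ]
  sensor [292.8, 358.9] 0.19 2866 [ 0.4678 -0.1019  0.022 ]
  wb [517.2, 37.9] 0.96 6266
W5 pad [260.3846 268.0098] 1230 [ 0.4684 -0.1135  0.004 ]
S14 (array([0.4338, 0.0214, 0.    , 0.    ]), np.float64(0.15113323725926897))
T14 (array([0.4325, 0.01  , 0.    , 0.    ]), np.float64(2.9560946027895696))
W14 (array([0.4354, 0.0265, 0.    , 0.    ]), np.float64(0.11957310055805268))
(array([ 0.4334,  0.022 , -0.0044,  0.    ]), np.float64(1.0746267047972913))
red [np.float64(641.0), np.float64(906.0)] (array([ 0.6401, -0.1146,  0.081 ,  0.0701]), np.float64(0.24023512219543447))
```

Call:
arm_command(steps=[-30,-30,-20,0,-29,-27,-40,0,0,0,-20,0,0,0,0,0,0,0,0,0], fingers=0)

```text
time_s: 25.72
position: [0.4342, 0.0232, 0.2081]
orientation: [0.698, 0.716, 0.001, 0.001]
force: [1.0, 0.5, -0.6]
finger_gap: 0.0857
```

```bash
python3 - <<'E'
from red import *
W=snap('W15');s=robot.observe();print(s['position'])
q=proj(W,[.4345,.024,.022])[0];print(q)
V=[]
for x in spotter.silhouettes('wrist','sensor'):
    print(x['point'],round(x['confidence'],2),x['pixels'].sum())
    if np.linalg.norm(np.array(x['point'])-q)<50: V=[(W,close(x['pixels'],5).astype(float))]
if V: p,c=fit(V,[cyl(22,0,45)],[.4345,.024,0,0],(0,1));print(p,c)
im=W['img'].copy()
e=cv2.Canny((render(W,[cyl(22,0,45)],p)*255).astype(np.uint8),50,150);im[e>0]=(0,255,255)
cv2.imwrite('pics/w15o.png',im)
S=load('S14')
E
```

```text
[0.4343 0.0232 0.2082]
[319.024 216.743]
[319.8, 219.6] 0.94 2753
[233.3, 288.9] 0.89 2855
[221.0, 198.8] 0.61 1393
[0.4336 0.025  0.     0.    ] 0.08122333568371047
```

View pics/w15o.png

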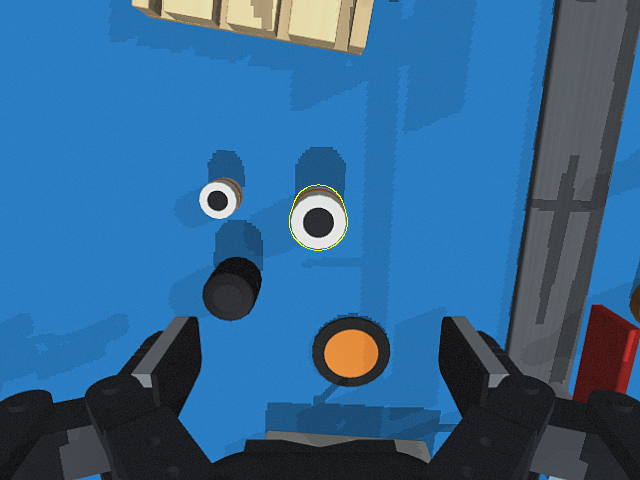

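Call:
arm_command(steps=[-1,2,-40,0,0,0,-50,0,0,0,-50,0,0,0,-40,0,0,0,-11,0,0,0,0,0,0,0,0,0])

```text
time_s: 26.7
position: [0.4336, 0.0251, 0.0175]
orientation: [0.698, 0.716, 0.001, 0.001]
force: [-0.0, -0.4, 0.5]
finger_gap: 0.0854
```

Call:
arm_command(steps=[0,0,0,0,0,0,0,0,0,0,0,0,0,0,0,0,0,0,0,0,0,0,0,0], fingers=255, newtons=30)

```text
time_s: 27.45
position: [0.4325, 0.025, 0.0169]
orientation: [0.698, 0.716, 0.0, 0.0]
force: [-1.2, 0.7, 6.2]
finger_gap: 0.0433
```

Call:
arm_command(steps=[0,0,20,0,0,0,40,0,10,-40,0,0,10,-50,0,0,10,-49,0,0,5,0,0,0,0,0,0,0,0,0,0,0])

```text
time_s: 28.45
position: [0.4664, -0.1128, 0.0759]
orientation: [0.697, 0.717, -0.0, -0.001]
force: [-0.1, 0.5, -1.0]
finger_gap: 0.043
```

Call:
arm_command(steps=[2,-1,-30,0,0,0,-17,0,0,0,-5,0,0,0,0,0,0,0,0,0])

```text
time_s: 29.08
position: [0.4696, -0.1149, 0.0248]
orientation: [0.698, 0.716, 0.0, 0.001]
force: [0.0, -0.3, -0.7]
finger_gap: 0.0432
```

Call:
arm_command(steps=[0,0,-2,0,0,0,-1.5,0,0,0,0,0,0,0,0,0])

```text
time_s: 29.58
position: [0.4693, -0.115, 0.0209]
orientation: [0.698, 0.716, 0.0, 0.0]
force: [-0.4, 0.3, 4.6]
finger_gap: 0.0432
```

Call:
arm_command(steps=[0,0,0,0,0,0,0,0,0,0,0,0,0,0,0,0,0,0,0,0], fingers=0)

```text
time_s: 30.2
position: [0.4691, -0.115, 0.0205]
orientation: [0.698, 0.716, 0.0, 0.0]
force: [-0.5, -0.5, 0.7]
finger_gap: 0.0854
```

Call:
arm_command(steps=[0,0,30,0,0,0,50,0,0,0,50,0,0,0,50,0,0,-40,40,0,0,-40,40,0,0,-20,0,0,0,0,0,0,0,0,0,0])

```text
time_s: 31.32
position: [0.4684, -0.2139, 0.279]
orientation: [0.698, 0.716, -0.0, -0.002]
force: [1.4, 0.2, 1.0]
finger_gap: 0.0852
```

```bash
python3 - <<'E'
from red import *
T=snap('T16','top');W=snap('W16');S=snap('S16','side');s=robot.observe();print(s['position'])
W1=load('W1')
def blob(d,lo,hi,near,r):
    h=cv2.cvtColor(d['img'],cv2.COLOR_BGR2HSV);m=cv2.inRange(h,lo,hi);k,l,st,c=cv2.connectedComponentsWithStats(m)
    o=[i for i in range(1,k) if st[i,4]>8 and np.linalg.norm(c[i]-near)<r];
    if not o:return None
    i=max(o,key=lambda i:st[i,4]);return c[i]
O=[]
for n,d in(('W1',W1),('T0',load('T')),('S0',load('S')),('W16',W)):
    q=proj(d,[.403,-.29,.06])[0];b=blob(d,(55,120,60),(80,255,255),q,35);print(n,q,b)
    if b is not None: O.append((d,b));print(atz(d,b,.063))
print('button',tri(O))
for c in('wrist','top','side'):
    d={'wrist':W,'top':T,'side':S}[c]
    for l in('display_bar','display','recorder','sensor'):
        for x in spotter.look_for(c,l)[:3]: print(c,l,x['point'],round(x['confidence'],2),atz(d,x['point'],.055 if l!='sensor' else .026))
V=[]
for c,d in(('wrist',W),('top',T),('side',S)):
    for x in spotter.silhouettes(c,'sensor'):
        if np.linalg.norm(np.array(x['point'])-proj(d,[.469,-.115,.026])[0])<25: V.append((d,close(x['pixels'],5).astype(float)));print(c,fit(V[-1:],[cyl(22,0,45)],[.469,-.115,.004,0],(0,1)));break
i=W['img'].copy()
cv2.imwrite('pics/m10.png',np.hstack([cv2.resize(i,(400,300)),cv2.resize(W1['img'],(400,300))]))
E
```

```text
[ 0.4688 -0.2139  0.2797]
W1 [305.7502 179.9142] [303.395  178.4636]
[ 0.4041 -0.2872  0.063 ]
T0 [451.4824 338.9324] [451.4365 338.0476]
[ 0.4047 -0.2889  0.063 ]
S0 [422.1087 226.9808] [422.0182 227.1091]
[ 0.4021 -0.2846  0.063 ]
W16 [249.1993 286.6846] [249.957  284.7008]
[ 0.4043 -0.2867  0.063 ]
button (array([ 0.4038, -0.2881,  0.061 ]), [np.float64(0.0008899705539267965), np.float64(0.0016404203114874663), np.float64(0.0010476910649121244), np.float64(0.000490117945779953)])
wrist display_bar [350.3, 286.9] 0.66 [ 0.5001 -0.2895  0.055 ]
wrist display_bar [561.1, 244.6] 0.55 [ 0.6967 -0.2412  0.055 ]
wrist display [351.4, 284.5] 0.75 [ 0.5011 -0.287   0.055 ]
wrist recorder [326.5, 274.1] 0.58 [ 0.4767 -0.2769  0.055 ]
wrist sensor [206.0, 14.5] 0.75 [ 0.3646 -0.0498  0.026 ]
wrist sensor [358.1, 61.4] 0.73 [ 0.4992 -0.0841  0.026 ]
top display_bar [438.0, 288.5] 0.87 [ 0.5071 -0.2547  0.055 ]
top display [439.3, 199.3] 0.37 [ 0.7087 -0.2448  0.055 ]
top recorder [433.8, 303.4] 0.6 [ 0.474  -0.2479  0.055 ]
top sensor [361.7, 288.4] 0.9 [ 0.4912 -0.0931  0.026 ]
top sensor [332.0, 346.3] 0.89 [ 0.3584 -0.0422  0.026 ]
top sensor [295.1, 342.8] 0.46 [0.356  0.0379 0.026 ]
side display_bar [389.0, 221.3] 0.88 [ 0.4957 -0.2899  0.055 ]
side display [389.7, 221.0] 0.94 [ 0.4944 -0.2922  0.055 ]
side recorder [397.9, 230.5] 0.75 [ 0.4594 -0.2552  0.055 ]
side sensor [362.0, 269.2] 0.88 [ 0.5004 -0.0918  0.026 ]
side sensor [404.3, 322.0] 0.74 [0.3473 0.0518 0.026 ]
side sensor [408.0, 298.0] 0.57 [ 0.3629 -0.0305  0.026 ]
top (array([ 0.4964, -0.0899,  0.004 ,  0.    ]), np.float64(0.18912298443732792))
side (array([ 0.5006, -0.0906,  0.004 ,  0.    ]), np.float64(0.2381598793363499))
```

View pics/m10.png

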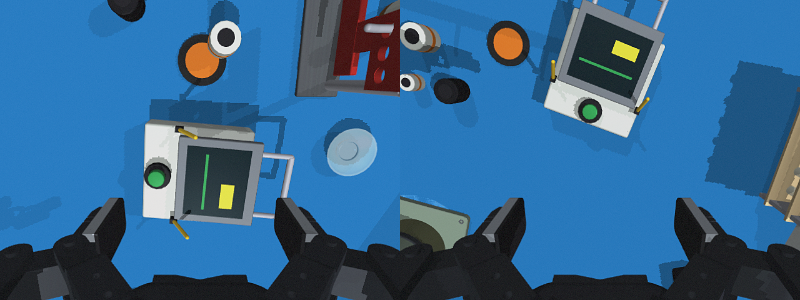

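Call:
arm_command(steps=[30,40,-20,0,0,40,-20,0,0,44,-20,0,0,0,0,0,0,0,0,0])

```text
time_s: 32.85
position: [0.4995, -0.0913, 0.221]
orientation: [0.698, 0.716, 0.0, 0.001]
force: [-0.2, -0.1, -0.0]
finger_gap: 0.0856
```

```bash
cat > sens.py <<'E'
from red import *
import sys
g=[float(v) for v in sys.argv[1:4]]
W=snap('Wsens');s=robot.observe();print(s['position'])
q=proj(W,[g[0],g[1],.022])[0]
for x in spotter.silhouettes('wrist','sensor'):
    print(x['point'],round(x['confidence'],2),x['pixels'].sum(),q)
    if np.linalg.norm(np.array(x['point'])-q)<50:
        V=[(W,close(x['pixels'],5).astype(float))]
        for z in(0,.004): print(z,*fit(V,[cyl(22,0,45)],[g[0],g[1],z,0],(0,1)))
h=cv2.cvtColor(W['img'],cv2.COLOR_BGR2HSV)
# dark cap on top
m=((h[...,2]<60)).astype(np.uint8);k,l,st,c=cv2.connectedComponentsWithStats(m)
p=proj(W,[g[0],g[1],.047])[0]
for i in range(1,k):
    if np.linalg.norm(c[i]-p)<40 and st[i,4]>60: print('cap',c[i],st[i],atz(W,c[i],.045),atz(W,c[i],.049))
E
python3 sens.py .498 -.0903 0
```

```text
[ 0.4996 -0.0918  0.2212]
[133.3, 48.1] 0.75 1877 [317.1638 213.0105]
[324.2, 209.3] 0.63 2611 [317.1638 213.0105]
0 [ 0.5019 -0.0844  0.      0.    ] 0.11834696345025945
0.004 [ 0.5019 -0.0832  0.004   0.    ] 0.12485637686710073
[150.6, 146.4] 0.57 3324 [317.1638 213.0105]
cap [324.5262 211.1338] [311 197  28  29 650] [ 0.5038 -0.0838  0.045 ] [ 0.5038 -0.083   0.049 ]
```

Call:
arm_command(steps=[2,6.5,-40,0,0,0,-50,0,0,0,-50,0,0,0,-40,0,0,0,-20,0,0,0,0,0,0,0,0,0])

```text
time_s: 33.83
position: [0.5022, -0.0853, 0.0216]
orientation: [0.698, 0.716, 0.001, 0.001]
force: [0.6, -0.2, 0.3]
finger_gap: 0.0855
```

Call:
arm_command(steps=[0,0,0,0,0,0,0,0,0,0,0,0,0,0,0,0,0,0,0,0,0,0,0,0], fingers=255, newtons=30)

```text
time_s: 34.58
position: [0.5018, -0.0845, 0.0216]
orientation: [0.698, 0.716, 0.001, 0.001]
force: [0.2, -0.1, 6.2]
finger_gap: 0.0452
```

Call:
arm_command(steps=[0,0,20,0,0,0,10,0,-15,-15,0,0,-18,-14,0,0,0,0,0,0,0,0,0,0])

```text
time_s: 35.33
position: [0.4678, -0.1139, 0.0504]
orientation: [0.698, 0.716, 0.0, -0.0]
force: [-0.2, -0.7, -1.7]
finger_gap: 0.0451
```

Call:
arm_command(steps=[0,0,-15,0,0,0,-8,0,0,0,0,0,0,0,0,0])

```text
time_s: 35.83
position: [0.4685, -0.1135, 0.0278]
orientation: [0.698, 0.716, 0.0, 0.0]
force: [0.6, -0.8, -1.0]
finger_gap: 0.0448
```

Call:
arm_command(steps=[0,0,-2,0,0,0,0,0,0,0,0,0])

```text
time_s: 36.2
position: [0.4683, -0.1135, 0.0257]
orientation: [0.698, 0.716, 0.0, 0.0]
force: [1.1, 0.1, -0.2]
finger_gap: 0.0446
```

Call:
arm_command(steps=[0,0,-1.5,0,0,0,0,0,0,0,0,0])

```text
time_s: 36.58
position: [0.4684, -0.1141, 0.0251]
orientation: [0.698, 0.716, 0.0, 0.001]
force: [-2.5, -2.2, 8.3]
finger_gap: 0.0447
```

Call:
arm_command(steps=[0,0,-1.5,0,0,0,0,0,0,0,0,0])

```text
time_s: 36.95
position: [0.4688, -0.1143, 0.0241]
orientation: [0.698, 0.716, 0.0, 0.001]
force: [-2.1, -2.2, 12.0]
finger_gap: 0.0444
```

Contact; release, back off and check.

Call:
arm_command(steps=[0,0,0,0,0,0,0,0,0,0,0,0,0,0,0,0,0,0,0,0,0,0,0,0], fingers=0)

```text
time_s: 37.7
position: [0.4681, -0.1135, 0.0225]
orientation: [0.698, 0.716, 0.0, -0.0]
force: [-0.9, 0.7, -1.1]
finger_gap: 0.085
```

Call:
arm_command(steps=[0,0,30,0,0,0,50,0,0,0,50,0,0,0,50,0,0,0,20,0,0,0,0,0,0,0,0,0])

```text
time_s: 38.58
position: [0.4673, -0.1133, 0.2213]
orientation: [0.698, 0.716, -0.001, -0.001]
force: [0.2, -0.3, -0.7]
finger_gap: 0.0855
```

```bash
python3 sens.py .468 -.114 0
```

```text
[ 0.4672 -0.1132  0.221 ]
[319.3, 222.1] 0.91 2584 [320.4864 215.3751]
0 [ 0.4652 -0.1178  0.      0.    ] 0.06685637103138468
0.004 [ 0.4655 -0.1171  0.004   0.    ] 0.09124779942936927
[176.9, 19.9] 0.91 1750 [320.4864 215.3751]
[188.8, 123.9] 0.61 3296 [320.4864 215.3751]
cap [324.1051 198.1196] [ 281  168   82   81 2007] [ 0.4704 -0.0951  0.045 ] [ 0.4703 -0.0944  0.049 ]
cap [317.3959 226.2544] [304 213  28  28 629] [ 0.4656 -0.1181  0.045 ] [ 0.4656 -0.1171  0.049 ]
```

Call:
arm_command(steps=[0,-40,20,0,0,-40,20,0,0,-20,20,0,0,0,0,0,0,0,0,0])

```text
time_s: 39.3
position: [0.4675, -0.2125, 0.281]
orientation: [0.698, 0.716, -0.0, -0.002]
force: [-0.8, 0.3, 0.2]
finger_gap: 0.0854
```

```bash
python3 - <<'E'
from red import *
W=snap('W17');T=snap('T17','top');S=snap('S17','side');print(robot.observe()['position'])
V=[];yaw=-.1
parts=[box(0,125,-68,68,-4,10),box(120,172,-50,-42,-4,4),box(120,172,42,50,-4,4),box(165,175,-50,50,-5,5)]
outer=[box(0,125,-68,68,-7,7),box(120,175,-50,50,-4,4)]
for c,d in(('wrist',W),('top',T),('side',S)):
    for l in('display',):
        for x in spotter.silhouettes(c,l):
            m=x['pixels'];q=proj(d,[.50,-.295,.055])[0]
            if np.linalg.norm(np.array(x['point'])-q)<60:
                ys,xs=np.nonzero(m);print(c,x['point'],m.sum(),xs.min(),xs.max(),ys.min(),ys.max())
                V.append((d,m.astype(float)));break
for v in V+[None]:
    vv=V if v is None else [v]
    p,c=fit(vv,parts,[.44,-.293,.055,-.05],(0,1,3) if v else (0,1,2,3));print(p,c,'bar',p[:2]+.17*np.array([np.cos(p[3]),np.sin(p[3])]))
rods=[]
im=W['img'].copy();e=cv2.Canny((render(W,parts,p)*255).astype(np.uint8),50,150);im[e>0]=(0,0,255)
cv2.imwrite('pics/w17o.png',im)
# button-to-hinge
u=np.array([.4040,-.2878])-p[:2];cs,sn=np.cos(p[3]),np.sin(p[3]);print('button in recorder',u[0]*cs+u[1]*sn,-u[0]*sn+u[1]*cs)
E
```

```text
[ 0.4677 -0.2124  0.2814]
wrist [351.2, 283.0] 18591 280 470 219 361
top [436.4, 291.0] 1522 421 453 242 321
side [385.2, 221.6] 1495 347 418 202 238
[ 0.4337 -0.2907  0.055  -0.045 ] 0.11954698720970826 bar [ 0.6035 -0.2983]
[ 0.4353 -0.2912  0.055  -0.036 ] 1.9017005488134804 bar [ 0.6052 -0.2973]
[ 0.4346 -0.2921  0.055  -0.0583] 0.21171224342579842 bar [ 0.6043 -0.302 ]
[ 0.435  -0.2913  0.0515 -0.0529] 0.7429920453998605 bar [ 0.6048 -0.3003]
button in recorder -0.03115175047260137 0.0018527591349534007
```

```bash
python3 - <<'E'
from red import *
a=-.05;u=np.array([np.cos(a),np.sin(a),0]);v=np.array([-np.sin(a),np.cos(a),0])
H=np.array([.434,-.291,.055])
for n in('W17','W16','W1'):
    W=load(n);g=W['img'].astype(int).min(axis=2) # blue table has low red => min small
    for y in(-.03,0,.03):
        xs=np.arange(.14,.2,.001);P=np.array([H+u*x+v*y for x in xs]);q=proj(W,P).round().astype(int)
        val=np.array([g[b,c] if 0<=b<480 and 0<=c<640 else 0 for c,b in q]);k=xs[val>110]
        print(n,y,k.min() if len(k) else None,k.max() if len(k) else None)
    for x in(.145,.155):
        ys=np.arange(-.07,.07,.001);q=proj(W,np.array([H+u*x+v*y for y in ys])).round().astype(int)
        val=np.array([g[b,c] if 0<=b<480 and 0<=c<640 else 0 for c,b in q]);print(n,'arms',x,np.round(ys[val>110],3))
E
```

```text
W17 -0.03 None None
W17 0 0.16700000000000004 0.17600000000000005
W17 0.03 0.16800000000000004 0.17700000000000005
W17 arms 0.145 [-0.056 -0.055 -0.054 -0.053 -0.052 -0.051 -0.05  -0.049  0.046  0.047
  0.048  0.049  0.05   0.051  0.052  0.053]
W17 arms 0.155 [-0.056 -0.055 -0.054 -0.053 -0.052 -0.051 -0.05  -0.049  0.046  0.047
  0.048  0.049  0.05   0.051  0.052  0.053]
W16 -0.03 None None
W16 0 0.16700000000000004 0.17500000000000004
W16 0.03 0.16700000000000004 0.17600000000000005
W16 arms 0.145 [-0.056 -0.055 -0.054 -0.053 -0.052 -0.051 -0.05  -0.049  0.046  0.047
  0.048  0.049  0.05   0.051  0.052]
W16 arms 0.155 [-0.056 -0.055 -0.054 -0.053 -0.052 -0.051 -0.05  -0.049  0.045  0.046
  0.047  0.048  0.049  0.05   0.051  0.052]
W1 -0.03 None None
W1 0 None None
W1 0.03 None None
W1 arms 0.145 [-0.053 -0.052 -0.051 -0.05  -0.049 -0.048 -0.047]
W1 arms 0.155 [-0.053 -0.052 -0.051 -0.05  -0.049 -0.048 -0.047]
```

Call:
arm_command(steps=[40,-30,0,-4.4,40,-30,-20,0,40,-28.5,-30,0,18,0,-40,0,0,0,-20,0,0,0,0,0,0,0,0,0], fingers=160)

```text
time_s: 40.48
position: [0.6066, -0.3021, 0.1738]
orientation: [0.725, 0.689, 0.0, 0.001]
force: [-0.7, 0.1, -0.2]
finger_gap: 0.032
```

```bash
python3 - <<'E'
from red import *
W=snap('W18');s=robot.observe();print(s['position'],s['finger_gap'],np.degrees(2*np.arctan2(s['orientation'][1],s['orientation'][0])))
g=W['img'].astype(int).min(axis=2);a=-.05;u=np.array([np.cos(a),np.sin(a),0]);v=np.array([-np.sin(a),np.cos(a),0]);H=np.array([.436,-.2925,.055])
for y in(-.03,-.015,0,.015,.03,.04):
    xs=np.arange(.14,.2,.001);q=proj(W,np.array([H+u*x+v*y for x in xs])).round().astype(int)
    val=np.array([g[b,c] if 0<=b<480 and 0<=c<640 else 0 for c,b in q]);k=xs[val>110];print(y,q[30],k.min() if len(k) else None,k.max() if len(k) else None)
E
```

```text
[ 0.6067 -0.3022  0.1743] 0.03190711371169764 87.09741771917903
-0.03 [317 280] 0.16200000000000003 0.17100000000000004
-0.015 [317 259] 0.16200000000000003 0.17100000000000004
0 [317 238] 0.16300000000000003 0.17100000000000004
0.015 [317 216] 0.16300000000000003 0.17100000000000004
0.03 [317 193] 0.16300000000000003 0.17200000000000004
0.04 [317 178] 0.16300000000000003 0.17200000000000004
```

Call:
arm_command(steps=[-4,1,0,0,0,0,-40,0,0,0,-40,0,0,0,-40,0,0,0,-10,0,0,0,0,0,0,0,0,0])

```text
time_s: 41.4
position: [0.6034, -0.3017, 0.0448]
orientation: [0.725, 0.689, 0.001, 0.002]
force: [0.1, -0.9, 0.5]
finger_gap: 0.0319
```

Call:
arm_command(steps=[0,0,0,0,0,0,0,0,0,0,0,0,0,0,0,0], fingers=255, newtons=20)

```text
time_s: 41.9
position: [0.6022, -0.3013, 0.043]
orientation: [0.725, 0.689, -0.0, 0.0]
force: [-0.9, -1.2, 1.7]
finger_gap: 0.0089
```

Gripped the bar. Lift along the arc to 30°, then 60°.

Call:
arm_command(steps=[-0.9,0,17.8,0,-2.8,0.1,17.6,0,-4.6,0.2,17.2,0,-6.4,0.3,16.6,0,-8.1,0.4,15.9,0,0,0,0,0,0,0,0,0])

```text
time_s: 42.78
position: [0.579, -0.2999, 0.1286]
orientation: [0.725, 0.689, 0.0, 0.0]
force: [-2.5, -1.1, 2.0]
finger_gap: 0.0089
```

Call:
arm_command(steps=[-9.7,0.5,14.9,0,-11.2,0.6,13.8,0,-12.6,0.6,12.6,0,-13.8,0.7,11.2,0,-14.9,0.8,9.7,0,0,0,0,0,0,0,0,0])

```text
time_s: 43.65
position: [0.5173, -0.2963, 0.1923]
orientation: [0.725, 0.689, 0.001, 0.001]
force: [1.2, 2.5, 8.2]
finger_gap: 0.0088
```

```bash
python3 - <<'E'
from red import *
s=robot.observe();print(s['position'],s['force'],s['finger_gap']);snap('S19','side')
E
```

```text
[ 0.5173 -0.2963  0.1923] [1.2419 2.4794 8.2311] 0.008838058646960712
```

Call:
arm_command(steps=[0,0,0,0,0,0,0,0,0,0,0,0,0,0,0,0], fingers=170)

```text
time_s: 44.2
position: [0.5168, -0.2968, 0.1895]
orientation: [0.725, 0.689, -0.0, -0.0]
force: [0.3, 0.8, -0.4]
finger_gap: 0.0285
```

Call:
arm_command(steps=[0,0,20,0,0,0,40,0,0,0,40,0,-40,20,0,0,-50,20,0,0,-50,20,0,0,-20,20,0,0,0,0,0,0])

```text
time_s: 45.2
position: [0.3558, -0.2159, 0.2904]
orientation: [0.725, 0.689, 0.0, 0.0]
force: [0.2, -0.5, -1.1]
finger_gap: 0.0284
```

```bash
python3 - <<'E'
from red import *
W=snap('W20');S=snap('S20','side');T=snap('T20','top');print(robot.observe()['position'])
H=np.array([.4335,-.2925,.055]);a=-.05;c,s=np.cos(a),np.sin(a);Rz=np.array([[c,-s,0],[s,c,0],[0,0,1]])
def model(th,x,y):
    ct,st=np.cos(th),np.sin(th);Ry=np.array([[ct,0,-st],[0,1,0],[st,0,ct]])
    return [(b@Ry.T)@Rz.T+[x,y,.055] for b in (box(0,125,-68,68,-7,7),box(120,172,-50,-44,-3,3),box(120,172,44,50,-3,3),box(165,175,-50,50,-5,5))]
for nm,d in(('wrist',W),('side',S),('top',T)):
    for x in spotter.silhouettes(nm,'display')[:3]:
        m=x['pixels'].astype(float);print(nm,x['point'],round(x['confidence'],2),m.sum())
        if np.linalg.norm(np.array(x['point'])-proj(d,[.47,-.295,.11])[0])>50: continue
        best=[]
        for th in np.radians(np.arange(45,76,1)):
            r=minimize(lambda p:np.abs(render(d,model(th,*(H[:2]+p*.005)),[0,0,0,0])-m).sum()/m.sum(),[0,0],method='Nelder-Mead',options=dict(maxiter=40,initial_simplex=[[0,0],[.8,0],[0,.8]])) if 0 else None
            f=np.abs(render(d,model(th,H[0],H[1]),[0,0,0,0])-m).sum()/m.sum();best.append((f,np.degrees(th)))
        print(sorted(best)[:3])
i=S['img'];q=proj(S,[.47,-.29,.12])[0].astype(int)
cv2.imwrite('pics/m11.png',np.hstack([cv2.resize(i[q[1]-60:q[1]+60,q[0]-60:q[0]+60],(400,400),interpolation=cv2.INTER_CUBIC),cv2.resize(W['img'],(400,300))[:, :] if 0 else cv2.copyMakeBorder(cv2.resize(i[150:420,200:440],(400,400)),0,0,0,0,cv2.BORDER_CONSTANT)]))
E
```

```text
[ 0.3579 -0.2174  0.29  ]
wrist [469.1, 290.2] 0.74 20866.0
[(np.float64(0.2870116128498749), np.float64(59.00000000000001)), (np.float64(0.2879905954522132), np.float64(58.00000000000001)), (np.float64(0.2963105380175649), np.float64(59.99999999999999))]
side [399.7, 203.3] 0.64 1598.0
[(np.float64(0.12737490490564188), np.float64(59.99999999999999)), (np.float64(0.13773834940734742), np.float64(61.0)), (np.float64(0.14495325038651258), np.float64(59.00000000000001))]
top [462.0, 302.8] 0.68 2976.0
[(np.float64(0.25731472696605523), np.float64(61.0)), (np.float64(0.26134962049335864), np.float64(59.99999999999999)), (np.float64(0.2727282310773772), np.float64(59.00000000000001))]
```

View pics/m11.png

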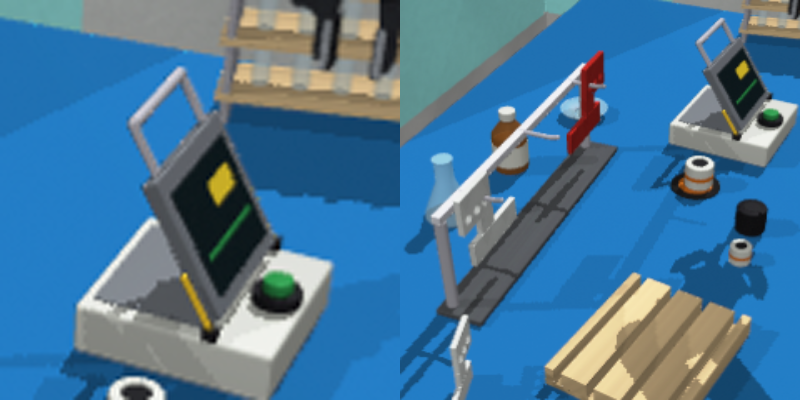

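Call:
arm_command(steps=[23,-35,0,0,23,-35,-30,0,0,0,-50,0,0,0,-50,0,0,0,-40,0,0,0,0,0,0,0,0,0], fingers=255)

```text
time_s: 46.38
position: [0.4043, -0.2877, 0.121]
orientation: [0.725, 0.689, 0.0, 0.001]
force: [0.2, 0.9, 1.0]
finger_gap: 0.0001
```

```bash
python3 - <<'E'
from red import *
S=snap('S21','side');s=robot.observe();print(s['position'],s['finger_gap'])
for x in spotter.silhouettes('side','sensor'):
    if np.linalg.norm(np.array(x['point'])-proj(S,[.466,-.117,.026])[0])<40: print(fit([(S,x['pixels'].astype(float))],[cyl(22,0,45)],[.466,-.117,.004,0],(0,1)))
T=snap('T21','top')
for x in spotter.silhouettes('top','sensor'):
    if np.linalg.norm(np.array(x['point'])-proj(T,[.466,-.117,.026])[0])<40: print('top',fit([(T,x['pixels'].astype(float))],[cyl(22,0,45)],[.466,-.117,.004,0],(0,1)))
W=snap('W21');h=cv2.cvtColor(W['img'],cv2.COLOR_BGR2HSV);m=cv2.inRange(h,(55,120,60),(80,255,255));k,l,st,c=cv2.connectedComponentsWithStats(m)
print([(c[i],st[i,4],atz(W,c[i],.063)) for i in range(1,k) if st[i,4]>60], proj(W,[.404,-.2878,.063]))
E
```

```text
[ 0.4045 -0.2878  0.1215] -0.00010912271634620022
(array([ 0.4658, -0.1212,  0.004 ,  0.    ]), np.float64(0.1836973271693501))
top (array([ 0.4654, -0.1187,  0.004 ,  0.    ]), np.float64(0.08998437421240989))
[(array([421.105, 275.629]), np.int32(1372), array([ 0.4581, -0.2933,  0.063 ])), (array([318.5993, 268.6471]), np.int32(1944), array([ 0.4042, -0.2866,  0.063 ]))] [[318.3549 270.7344]]
```

Call:
arm_command(steps=[0,1,-40,0,0,0,-14,0,0,0,-6,0,0,0,-5,0,0,0,0,0,0,0,0,0])

```text
time_s: 47.38
position: [0.4025, -0.2852, 0.0604]
orientation: [0.725, 0.689, 0.0, -0.0]
force: [-12.2, 9.3, 41.6]
finger_gap: -0.0001
```

Call:
arm_command(steps=[0,0,3,0,0,0,0,0])

```text
time_s: 47.62
position: [0.4027, -0.2854, 0.0608]
orientation: [0.725, 0.689, 0.0, 0.0]
force: [-6.1, 4.8, 20.6]
finger_gap: -0.0001
```

Call:
arm_command(steps=[0,0,1.5,0,0,0,0,0])

```text
time_s: 47.88
position: [0.4028, -0.2856, 0.061]
orientation: [0.725, 0.689, 0.0, -0.0]
force: [-3.7, 2.7, 8.5]
finger_gap: -0.0002
```

Call:
arm_command(steps=[0,0,1.5,0,0,0,0,0])

```text
time_s: 48.12
position: [0.4031, -0.2858, 0.0618]
orientation: [0.725, 0.689, 0.0, 0.0]
force: [-2.6, 1.9, 4.3]
finger_gap: -0.0
```

Call:
arm_command(steps=[0,0,2,0,0,0,0,0])

```text
time_s: 48.38
position: [0.4033, -0.2859, 0.0631]
orientation: [0.725, 0.689, 0.0, 0.0]
force: [-1.5, 2.2, 3.6]
finger_gap: -0.0005
```

Call:
arm_command(steps=[0,0,2,0,0,0,0,0])

```text
time_s: 48.62
position: [0.4034, -0.286, 0.065]
orientation: [0.725, 0.689, 0.0, 0.0]
force: [-0.8, 1.2, 2.5]
finger_gap: 0.0001
```

Call:
arm_command(steps=[0,0,2,0,0,0,0,0])

```text
time_s: 48.88
position: [0.4035, -0.2861, 0.067]
orientation: [0.725, 0.689, 0.0, 0.001]
force: [-0.5, 0.2, 2.3]
finger_gap: -0.0001
```

Call:
arm_command(steps=[0,0,2,0,0,0,0,0])

```text
time_s: 49.12
position: [0.4033, -0.2859, 0.0689]
orientation: [0.725, 0.689, 0.0, 0.0]
force: [-0.2, -0.2, -0.3]
finger_gap: 0.0002
```

Call:
arm_command(steps=[0,0,20,0,0,0,40,0,0,0,50,0,-20,0,50,0,-30,-20,30,0,0,-30,0,0,0,-40,0,0,0,0,0,0])

```text
time_s: 50.12
position: [0.353, -0.3778, 0.2584]
orientation: [0.726, 0.688, -0.0, 0.0]
force: [-0.8, -0.1, -0.9]
finger_gap: 0.0001
```

```bash
python3 - <<'E'
from red import *
S=snap('S22','side');s=robot.observe();print(s['position'],s['time_s'])
B=lambda k:[box(-4,4,-34,34,70,130),box(-4,4,k*20-15,k*20+15,40,70),box(-4,4,k*36-55,k*36+55,0,40)]
for x in spotter.silhouettes('side','sensor'):
    if np.linalg.norm(np.array(x['point'])-proj(S,[.466,-.117,.026])[0])<40: print('sensor',fit([(S,x['pixels'].astype(float))],[cyl(22,0,45)],[.466,-.117,.004,0],(0,1)))
H=spotter.silhouettes('side','white_bracket')
wm=[x['pixels'] for x in H if np.linalg.norm(np.array(x['point'])-proj(S,[.63,.24,.15])[0])<40]
dm=[(x['point'],x['pixels'].sum()) for x in spotter.silhouettes('side','display')][:2];print('display S20 vs now',dm)
T=snap('T22','top')
for x in spotter.silhouettes('top','sensor'):
    if np.linalg.norm(np.array(x['point'])-proj(T,[.466,-.117,.026])[0])<40: print('sensor top',fit([(T,x['pixels'].astype(float))],[cyl(22,0,45)],[.466,-.117,.004,0],(0,1)))
wt=[x['pixels'] for x in spotter.silhouettes('top','white_bracket') if np.linalg.norm(np.array(x['point'])-proj(T,[.63,.24,.15])[0])<40]
print('red',fit([(S,red(S)),(T,red(T))],B(1),[.638,-.113,.081,.027]))
V=[(S,close(wm[0]).astype(float))] if wm else []
if wt: V.append((T,close(wt[0]).astype(float)))
print(len(wm),len(wt),'white',fit(V,B(-1),[.63,.2476,.081,.027],(0,1,2,3) if wt else (1,2)))
print('diff to S20',[np.abs(cv2.absdiff(S['img'],load('S20')['img'])[150:420,200:440]).max(axis=2).__gt__(50).sum()])
E
```

```text
[ 0.3529 -0.3763  0.2583] 50.175
sensor (array([ 0.4673, -0.1241,  0.004 ,  0.    ]), np.float64(0.33015530371169877))
display S20 vs now [([402.5, 205.4], np.int64(1427))]
sensor top (array([ 0.4651, -0.1189,  0.004 ,  0.    ]), np.float64(0.15039108539590698))
sensor top (array([ 0.4699, -0.0961,  0.004 ,  0.    ]), np.float64(0.9456905625073092))
red (array([ 0.6402, -0.1152,  0.081 ,  0.0702]), np.float64(0.20535524727173404))
2 1 white (array([0.6308, 0.2455, 0.0795, 0.0351]), np.float64(0.15477875094239008))
diff to S20 [np.int64(5454)]
```

```bash
python3 - <<'E'
from red import *
S=snap('S23','side');a=-.05;c,s=np.cos(a),np.sin(a);Rz=np.array([[c,-s,0],[s,c,0],[0,0,1]])
def model(th):
    ct,st=np.cos(th),np.sin(th);Ry=np.array([[ct,0,-st],[0,1,0],[st,0,ct]])
    return [(b@Ry.T)@Rz.T+[.4335,-.2925,.055] for b in (box(0,125,-68,68,-7,7),box(120,172,-50,-44,-3,3),box(120,172,44,50,-3,3),box(165,175,-50,50,-5,5))]
m=spotter.silhouettes('side','display')[0]['pixels'].astype(float)
r=sorted((np.abs(render(S,model(np.radians(t)),[0]*4)-m).sum()/m.sum(),t) for t in range(45,76));print(r[:3])
if abs(r[0][1]-60)<=3: print(order.job_done())
E
```

```text
[(np.float64(0.13535832469007752), 60), (np.float64(0.14098137995752455), 61), (np.float64(0.16096952634958267), 59)]
the job is handed in; nothing more can be done
None
```

The whole job is done and handed in at about 50 s of the 210 s; the hand-in reported no verdict.

- **Brackets:** only the red and white ones were present. Red hangs on the right peg by its y=+20 hole, and white hangs on the left peg by its y=-20 hole. Final fits put their origins at z 0.081 m and 0.080 m, inside the 0.072–0.090 m window. I did not fit their tilt; the last picture viewed showed both hanging level.
- **Sensor:** it was knocked off the pad after I first placed it, so I picked it up and placed it again. My last checks put it about 6 mm (top view) and 10 mm (side view) from the pad's centre, against the 16 mm limit. The side fit was poor.
- **Display:** the side view reads 60°, both before the press and just before hand-in. The last picture viewed, taken before the press, showed it in line with the yellow rod.
- **Button:** pressed to its hard stop and released, then the arm backed away. Contact came about 4 mm higher than the stated button height. The push also peaked at 42 N upward, with 12 N sideways, well over the 5 N needed. On the way up the force dropped to zero over about 7 mm, so the button sprang back.

The bottle, flask and dish were left alone; I saw no contact with them but did not measure their positions afterwards.

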